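# Put a dish upside down into the drawer incubator and start it

### The job

Pull the incubator's drawer right out, take the dish sealed with blue tape from the wire rack and lay it upside down (clear lid underneath, culture side on top) flat inside the round ring in the drawer, so that condensation cannot drip on the culture. Then push the drawer fully home and press the green start button all the way down. Leave the other two dishes standing in the rack.

Things in the scene. Friction and masses are not known exactly. Their poses are not given: they have to be found in the camera images.
- dish_blue_center (a point): Centre of the target, a closed petri dish with BLUE tape round its rim: disc of 60 mm diameter, 16 mm thick, 20 g. Own z runs from the beige culture base to the clear lid (outer faces 8 mm off). It starts on edge in the rack, lid towards the robot, top leaning 15 degrees that way: +z points to the robot and 15 degrees down. Lying upside down, +z points straight down.
- dish_yellow_center (a point): Centre of another dish of the same size, axes and stance, with YELLOW tape; it stays in the rack.
- dish_green_center (a point): Centre of another dish of the same size, axes and stance, with GREEN tape; it stays in the rack. Beyond the rack's left side, from about 0.12 m left of the robot's centre line and 0.48 m ahead, a centrifuge 260 mm high fills the bench: pass above or in front of it. A bottle 108 mm high stands 0.8 m ahead.
- dish_rack: Fixed steel-wire rack, 143 x 68 x 62 mm, origin on the bench under its middle, x away from the robot. Rods along x at y = +-20 mm, 22 mm up, carry the dishes; wire loops, 44 mm wide, leaning 15 degrees to -x, part them. Dishes stand 46 mm apart in any order, rims free left and right (+-y); to take one out lift it 50 mm along its own plane (up and 15 degrees to -x).
- tray_pocket (a point): Centre of the pocket's floor in the drawer, 36 mm over the bench; moves with the drawer. x points into the incubator, z up. Two arcs of a ring, 7 mm high, inside diameter 66 mm (71 in the top 3 mm), stand within 47 degrees of +x and -x. At +-y the ring is open and the 6 mm floor plate cut through for fingers: 68 mm along x, 25 to 62 mm off the centre. A flat dish's centre is 8 mm over the floor.
- tray_handle (a point): Middle of the drawer's handle: a steel bar of 11 mm diameter, 90 mm long along the pocket's y, 45 mm over the bench, 35 mm in front of the drawer's front panel (12 mm thick, top 64 mm over the bench). Moves with the drawer. The incubator's top is 88 mm over the bench; its opening leaves 6 mm over a flat dish.
- tray (a joint): How far the drawer is out, in m: 0 fully home, 0.112 the stop. It opens along the pocket's -x (towards the robot), with about 1.5 N of friction, and stays where it is left. It may start up to 15 mm open.
- start_top (a point): Middle of the top of the green start button (22 mm wide) on the incubator's top, 108 mm over the bench. It is pressed straight down and springs back.
- start (a joint): How far the start button is down, in m: 0 released, 0.005 fully down (about 4 N).
There are look-alikes about, which are no part of the job. What is shaped like the part that bears dish_blue_center but brown is not meant.

How it is judged (in metres and radians):
On the way, in this order (a step that is already met when the one before it is completed fails the run):
1. the drawer is pulled out (at least 100 mm) (value of joint tray above 0.1 m), for 0.1 s.
2. the blue-taped dish lies upside down, flat in the pocket of the open drawer, let go (horizontal distance between dish_blue_center and tray_pocket below 0.006 m and z of dish_blue_center in the frame of tray_pocket between 0.005 and 0.0105 m and angle between dish_blue_center's own z axis and vertical above 3.05 rad and value of joint tray above 0.05 m and contact force between dish_blue and the fingers below 0.05 N), for 0.2 s.
3. the drawer is fully home with the dish lying in it (horizontal distance between dish_blue_center and tray_pocket below 0.006 m and z of dish_blue_center in the frame of tray_pocket between 0.005 and 0.0105 m and angle between dish_blue_center's own z axis and vertical above 3.05 rad and value of joint tray below 0.003 m), for 0.1 s.
4. the start button is pressed down (value of joint start above 0.004 m and value of joint tray below 0.003 m), for 0.05 s.
At the end, for the whole second after the job is handed in: Drawer home (within 3 mm); in it the blue-taped dish upside down (within 5 degrees), centred within 6 mm of the pocket and 5 to 10.5 mm over its floor; button pressed and let go; the other dishes within 12 mm of their places (all of step 3 and value of joint start below 0.002 m and distance of each of dish_yellow_center, dish_green_center from where it was at the start of the episode below 0.012 m); the robot touches nothing.
It fails at once if another dish is lifted or pushed out of its place (20 mm) (distance of any of dish_yellow_center, dish_green_center from where it was at the start of the episode above 0.02 m).
It also fails if it takes over 72 s, if anything falls off the work surface, if the arm or the gripper's body presses on something with over 40 N, if the wrist force passes 120 N, or if a joint passes its speed limit or range.

### The arm

A 6-joint arm with a two-finger parallel gripper is mounted at the origin on a cart in front of the work surface, level with it; the furniture and walls round the work are solid. World frame = base frame: x ahead of the robot, y to its left, z up, the work surface at z = 0. Lengths are in mm, angles in degrees, forces in N, time in s.
With the tool pointing down it reaches from about 250 to 775 mm from the base axis. Payload 4 kg.
Tool frame: the origin (TCP) lies at the very end of the fingers, on their centre line; the grasp point (between the pads) lies r.grasp_offset behind it (r.grasp_offset is the distance from the TCP to the grasp point, in mm); z points along the fingers, y is the direction in which the jaws open and shut (so a half turn about z gives the same grasp; the last joint's range is limited). The gripper opens to 85 mm and grips with 20 to 120 N. Pads are 22 mm wide; open, the fingers measure 114 mm over their backs; the gripper's body (76 mm by 85 mm) begins 54 mm behind the grasp point. The pads swing forward as they close: fully open they stand 13 mm farther back than shut.
Start: joints at [62.619, 4.996, 78.535, -0, 96.463, -5.907], TCP at [201.357, 511.833, 231.341] pointing down, gripper open.
Joint ranges: [-177.83, 177.83], [-43.37, 116.18], [15.69, 146.23], [-61.86, 241.86], [9.47, 152.12], [-147.06, 147.06]. Speed limits (degrees/s): [159.86, 159.86, 180, 180, 180, 180].

### API

Orientations are given as a 3x3 rotation matrix whose columns are the frame's x, y, z axes.
In Python, from bench import r gives the robot as it stands.
- The arm moves only by the tool carry_out, never from a script. Its argument "rows" is a list of rows, each a list of 7 numbers: the shift along the tool's x, y, z scaled (see below), then the turn, a rotation vector about the tool's x, y, z scaled (see below), then the closure, from 0 (fully open) to 1 (shut). In form: [[tx, ty, tz, ax, ay, az, fingers], ...]. A call has exactly 10 rows; each row is the pose to reach, as a shift and turn from the pose commanded when the call began, along the tool's axes at that moment, turning the shorter way round; what a row does not reach only later rows make up. The controller multiplies each number of a shift by 40 cm and each number of a turn by 360 degrees. A row lasts 1/12 s, in which the tool goes at most 41.7 mm and 7.16 degrees, less where a joint would pass 70% of its speed; a pose out of reach is approached as far as the arm can. A call with a number of a shift or a turn outside -1 to 1 is refused whole. A call with a gripper value outside its range is refused whole. The fingers move at their own pace and stop on an object; "force" is the grip in N (left out, the last holds). Time passes only in rows, so rows that repeat a pose let the fingers close, or fill a call up. It gives the time, the measured TCP pose, the force and the opening at its end, in the units of the state.
- r.sense(): the state, without advancing time (a new reading comes with each control period).
- r.grab_frame(name): name is "scene" or "top"; returns a dict with "frame" (420x560x3 uint8, red, green, blue), "fx", "fy", "cx", "cy" (pixels), "pose" (4x4, takes a point from camera to world coordinates). Camera axes: x right, y up, looking along -z (the intrinsics and any distortion apply to the point x, -y, -z); pixel columns grow to the right and rows downward; lengths in mm; the calibration is good to about 2 mm. A picture is of the moment at which its call begins. There is no depth.
- r.finish_job(): hands the job in, once; it reports no verdict.
Trained networks look in a picture, given as the dict that the camera call returned (one of the last four; its "shot" number tells which), for a name from the list of things; names that differ only in an ending like _2 or _b are one class to them, and where a whole thing is asked for, a point or a joint stands for the part that bears it (a point fixed in the world has none). Each returns a list of dicts, best first, with "confidence" (0 to 1); they miss things now and then, are a little off and sometimes report something else, mostly with a low value. They report only what shows in the picture. A call takes as long as a camera call. They do not tell look-alikes from the thing itself.
- r.silhouettes(name, picture): "mask" (420x560 bool, what is visible of it) and "xy" ([column, row] in pixels, amid what is visible of it).
The state is a dict: "time": time; "joint_pos": joint angles; "dq": joint speeds; "tau": joint torques, N m; "position": TCP position; "eef_rot": TCP orientation; "ft_force": force on the tool from outside, world axes, zero at the start; "wrist_torque": the same for the moment, N m; "gripper_width": opening from 0.0 (shut) to 1.0 (fully open).
Only numpy, scipy, OpenCV 4.12 (cv2) and the standard library are available. Lean on these libraries where they do the work, as an engineer would, in place of code of your own. Each camera call takes 0.05 s, during which the arm holds its last target.

## Working session

There is one attempt and no reset: what is moved stays moved. The work goes in short steps, Python scripts to look and compute and a tool call to move; the robot and the scene stay as the last step left them, time stands still between calls to the robot, and variables do not carry over. Pictures are saved under pics/ and viewed, and the job is handed in when it is done.

Besides the shell and the picture viewer there is one more tool, called as name([rows], argument=value, ...), one row to a line, values as JSON. carry_out: Moves the arm, as the interface text tells. Its arguments: {"type":"object","properties":{"rows":{"type":"array","items":{"type":"array","items":{"type":"number","minimum":-1,"maximum":1}}},"force":{"type":"number"}},"required":["rows"]}

```bash
ls; mkdir -p pics; python3 - <<'E'
from bench import r
import cv2,numpy as np
print(r.grasp_offset); s=r.sense(); print(s)
for n in("scene","top"):
    p=r.grab_frame(n); cv2.imwrite(f"pics/{n}0.png",p["frame"][:,:,::-1]); print(n,p["fx"],p["fy"],p["cx"],p["cy"],p["pose"].tolist(),[k for k in p])
    for t in("dish_blue_center","dish_yellow_center","dish_green_center","dish_rack","tray_pocket","tray_handle","start_top","tray","start"):
        try:
            for d in r.silhouettes(t,p): print(t,d["confidence"],d["xy"],d["mask"].sum())
        except Exception as e: print(t,e)
E
```

```text
pics
18.700000000000003
{'time': 0.0, 'joint_pos': array([ 6.26174886e+01,  5.04164853e+00,  7.86275665e+01, -1.97001044e-03,
        9.64624245e+01, -5.90560043e+00]), 'dq': array([-0.06054129, -0.02236976, -0.02663067, -0.04236256, -0.08862471,
        0.00480526]), 'tau': array([ 1.85690849e-03, -3.51864517e+01, -3.13277972e+01, -9.12151950e-05,
        1.08530611e-02, -1.35958240e-05]), 'position': array([201.13389608, 511.35508209, 230.0899174 ]), 'eef_rot': array([[-9.30563678e-01,  3.66128648e-01, -1.02636841e-03],
       [ 3.66130031e-01,  9.30561430e-01, -2.05582809e-03],
       [ 2.02401297e-04, -2.28886325e-03, -9.99997360e-01]]), 'ft_force': array([-0.3990666 ,  0.09136664, -0.00498342]), 'wrist_torque': array([ 0.01763537, -0.04820566,  0.06197516]), 'gripper_width': 1.001094291673741}
scene 433.38529266949456 433.38529266949456 276.5091258940734 200.60617140923966 [[-0.8637454905635296, 0.35054249079056043, -0.3620271946712257, 302.0408123982181], [-0.5039216913677889, -0.6045087006262564, 0.616953936559434, 431.7215338867753], [-0.0025800194174859866, 0.715324536848489
[... 552 characters left out ...]
[-0.0009046309885394169, 0.990899797839508, -0.13459855974116852, 499.9117801164003], [-0.9999416324137708, -0.002345477941194887, -0.010546587074070855, -95.13355390791723], [-0.010766308952383083, 0.134581162778636, 0.9908440832021413, 922.3402468973741], [0.0, 0.0, 0.0, 1.0]] ['frame', 'fx', 'fy', 'cx', 'cy', 'pose', 'shot']
dish_blue_center 0.78 [212.6, 216.5] 250
dish_blue_center 0.57 [251.7, 261.6] 250
dish_yellow_center 0.61 [256.2, 237.2] 268
dish_green_center 0.77 [256.2, 216.9] 239
dish_rack 0.64 [250.2, 224.6] 58
tray_pocket 0.98 [358.2, 219.7] 1172
tray_handle 0.85 [355.5, 217.4] 1201
tray_handle 0.66 [258.3, 216.9] 228
start_top 0.61 [331.5, 186.9] 99
start 0.6 [331.9, 190.0] 70
```

View pics/scene0.png

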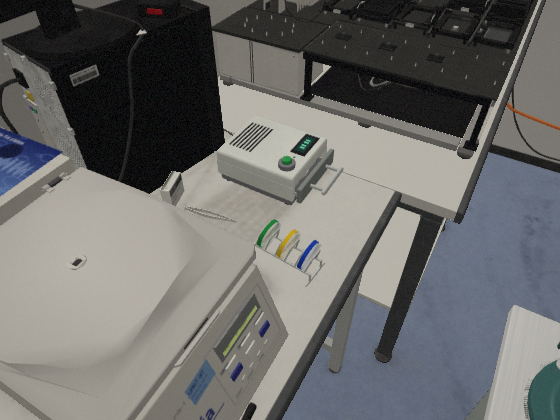

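View pics/top0.png

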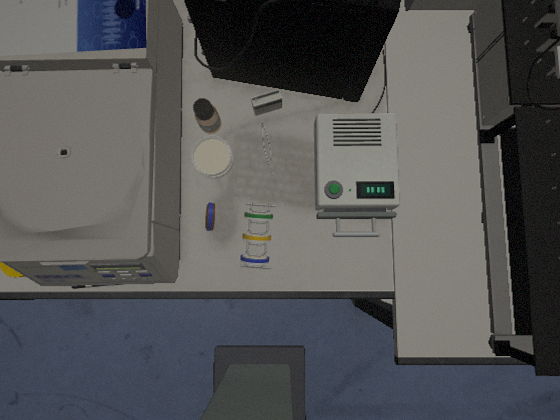

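```bash
python3 - <<'E'
import cv2
a=cv2.imread("pics/top0.png")[150:290,180:400]; cv2.imwrite("pics/top0c.png",cv2.resize(a,None,fx=3.6,fy=3.6,interpolation=cv2.INTER_CUBIC))
a=cv2.imread("pics/scene0.png")[140:290,220:400]; cv2.imwrite("pics/scene0c.png",cv2.resize(a,None,fx=4,fy=4,interpolation=cv2.INTER_CUBIC))
E
```

```text
(no output)
```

View pics/top0c.png

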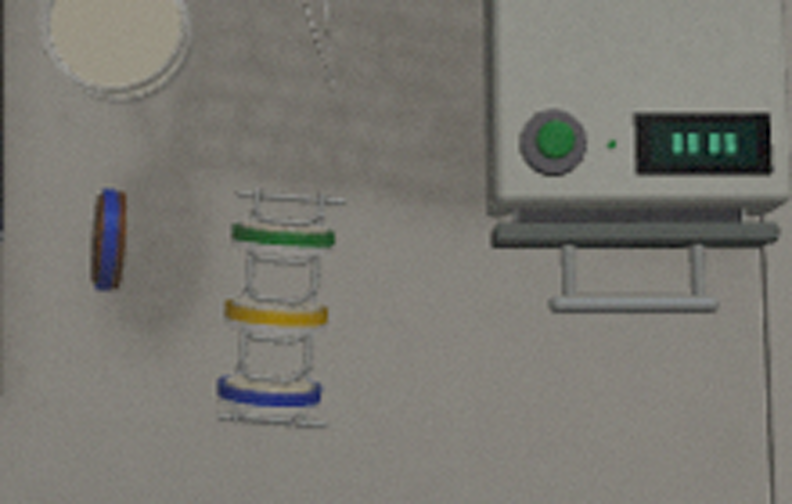

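View pics/scene0c.png

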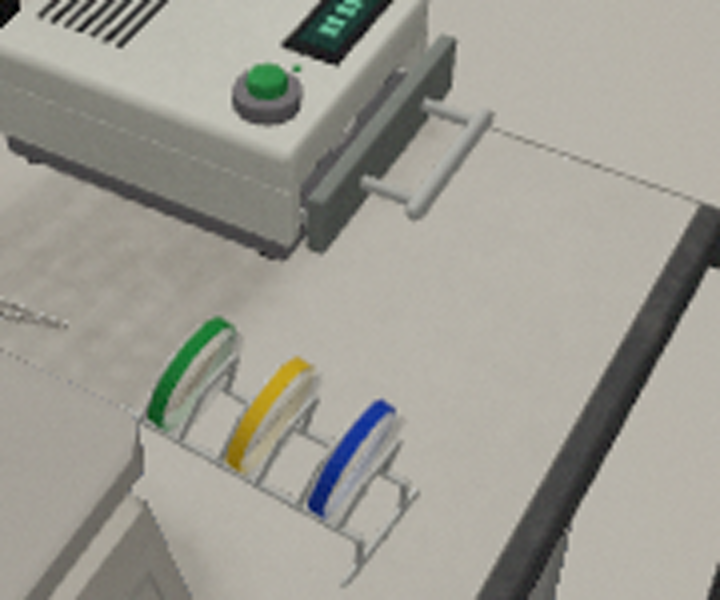

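The blue tape shows at two places in the top view. The one at (252,261) stands in the wire rack with a pale base and clear lid. The one at (210,216) stands alone on the bench with a brown base, so it is the look-alike. My target is the rack one, which is also the dish nearest the robot (scene view, 310,253). The crop confirms this. The incubator handle is at about (356,234) in the top view and the green button at (333,187).

Next I'll fit positions.

```bash
cat > h.py <<'E'
import numpy as np,cv2
def proj(p,P):
    P=np.atleast_2d(P);T=np.linalg.inv(p["pose"]);c=P@T[:3,:3].T+T[:3,3]
    return np.c_[p["cx"]+p["fx"]*c[:,0]/-c[:,2], p["cy"]-p["fy"]*c[:,1]/-c[:,2]]
def ray(p,uv):
    d=np.array([(uv[0]-p["cx"])/p["fx"],-(uv[1]-p["cy"])/p["fy"],-1]);return p["pose"][:3,3],p["pose"][:3,:3]@d
def at_z(p,uv,z):
    o,d=ray(p,uv);return o+d*(z-o[2])/d[2]
def tri(obs):
    A=np.zeros((3,3));b=np.zeros(3)
    for p,uv in obs:
        o,d=ray(p,uv);d=d/np.linalg.norm(d);M=np.eye(3)-np.outer(d,d);A+=M;b+=M@o
    X=np.linalg.solve(A,b);return X,[np.round(proj(p,X)[0]-uv,1) for p,uv in obs]
E
python3 - <<'E'
from bench import r
from h import *
from scipy.optimize import minimize
ps={n:r.grab_frame(n) for n in("scene","top")}
import pickle;pickle.dump(ps,open("p0.pkl","wb"))
rng={"blue":(110,125,0),"yellow":(18,32,0),"green":(55,80,0)}
win={"scene":(215,275,255,330),"top":(205,270,240,276)}
M={}
for n,p in ps.items():
    h=cv2.cvtColor(p["frame"],cv2.COLOR_RGB2HSV);r0,r1,c0,c1=win[n]
    for k,(a,b,_) in rng.items():
        m=np.zeros(h.shape[:2],bool);s=h[r0:r1,c0:c1];m[r0:r1,c0:c1]=(s[...,0]>=a)&(s[...,0]<=b)&(s[...,1]>110)
        nn,l,st,ce=cv2.connectedComponentsWithStats(m.astype(np.uint8));i=1+np.argmax(st[1:,4]);M[n,k]=(l==i)
        print(n,k,st[i],ce[i])
def rend(p,x,y,z,yaw,w,z0,S=4):
    c,s=np.cos(yaw),np.sin(yaw);Rz=np.array([[c,-s,0],[s,c,0],[0,0,1]])
    l=np.radians(15);zz=Rz@np.array([-np.cos(l),0,-np.sin(l)]);yy=Rz@np.array([0,1,0]);u=np.cross(yy,zz)
    C=np.array([x,y,z]);im=np.zeros((420*S,560*S),np.uint8)
    t=np.linspace(0,2*np.pi,73);cam=p["pose"][:3,3]
    N=np.outer(np.cos(t),yy)+np.outer(np.sin(t),u)
    A=proj(p,C+30*N+(z0-w/2)*zz);B=proj(p,C+30*N+(z0+w/2)*zz)
    for i in range(72):
        m=N[i]+N[i+1]
        if m@(cam-C-30*N[i])>0: cv2.fillConvexPoly(im,np.round((np.array([A[i],A[i+1],B[i+1],B[i]])+.5)*S).astype(np.int32),1)
    return cv2.resize(im.astype(np.float32),(560,420),interpolation=cv2.INTER_AREA)
W={k:cv2.GaussianBlur(m.astype(np.float32),(0,0),1) for k,m in M.items()}
def cost(v,ks,ns):
    x,y,yaw,w,z0=v;e=0
    for k in ks:
        for n in ns:
            g=cv2.GaussianBlur(rend(ps[n],x,y,46,yaw/50,w,z0),(0,0),1);e+=((g-W[n,k])**2).sum()
    return e
for k in rng:
    u=np.argwhere(M["top",k]).mean(0)[::-1];g=at_z(ps["top"],u,60)
    for ns in(("top","scene"),("top",),("scene",)):
        f=lambda v:cost([v[0],v[1],v[2],v[3],0],[k],ns)
        best=minimize(f,[g[0],g[1],0,7],method="Nelder-Mead",options=dict(initial_simplex=np.array([g[0],g[1],0,7])+np.vstack([np.zeros(4),np.diag([8,6,5,4])]),xatol=.05,fatol=.05))
        print(k,ns,np.round(best.x,1),"yaw",round(np.degrees(best.x[2]/50),1),round(best.fun,1))
E
```

```text
scene blue [297 240  21  29 133] [305.72932331 253.40601504]
scene yellow [276 229  21  29 136] [284.93382353 242.06617647]
scene green [257 220  20  26 112] [264.83035714 231.45535714]
top blue [241 256  28   7  86] [254.27906977 260.1744186 ]
top yellow [243 234  28   7 109] [256.35779817 237.64220183]
top green [245 214  28   4  66] [258.68181818 215.92424242]
blue ('top', 'scene') [512.  -35.9  -2.8   6.4] yaw -3.2 8.0
blue ('top',) [511.3 -34.   -4.5   5.8] yaw -5.2 0.6
blue ('scene',) [512.9 -37.2  -0.8   7.1] yaw -0.9 2.1
yellow ('top', 'scene') [557.9 -39.9  -3.4   7.6] yaw -3.9 5.5
yellow ('top',) [557.6 -37.9  -4.9   7.7] yaw -5.6 0.8
yellow ('scene',) [558.5 -40.7  -2.    7.6] yaw -2.3 1.3
green ('top', 'scene') [603.9 -43.5  -2.8   6. ] yaw -3.2 8.4
green ('top',) [603.3 -42.8  -3.7   4.6] yaw -4.3 1.9
green ('scene',) [604.5 -45.3  -2.2   6.5] yaw -2.5 0.9
```

```bash
python3 - <<'E'
import pickle;from h import *
ps=pickle.load(open("p0.pkl","rb"))
for n,(r0,r1,c0,c1) in {"top":(170,250,300,410),"scene":(145,210,255,350)}.items():
    a=ps[n]["frame"][r0:r1,c0:c1,::-1];cv2.imwrite(f"pics/z_{n}.png",cv2.resize(a,None,fx=7,fy=7,interpolation=cv2.INTER_CUBIC))
E
```

```text
(no output)
```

View pics/z_top.png

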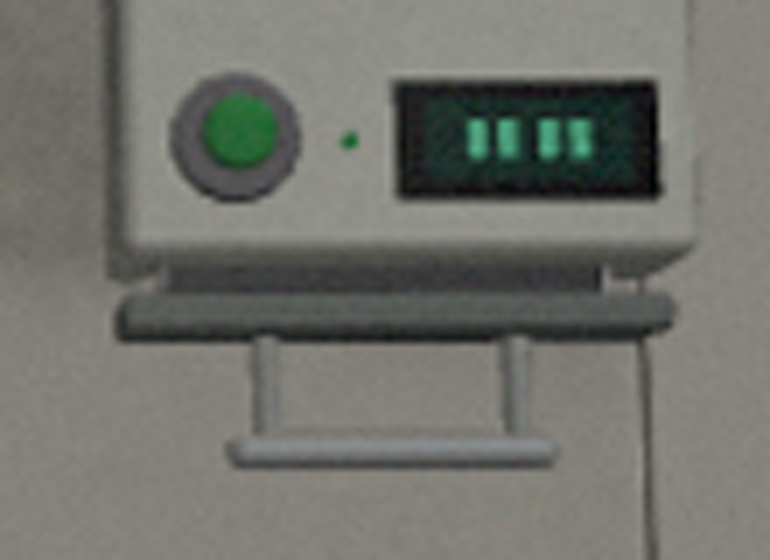

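View pics/z_scene.png

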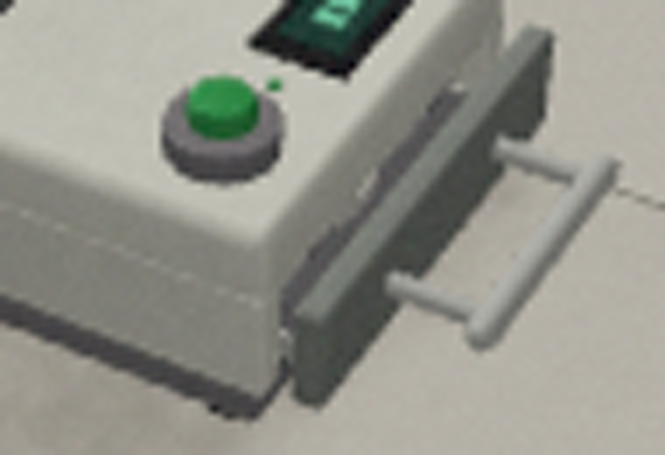

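```bash
python3 - <<'E'
import pickle;from h import *
ps=pickle.load(open("p0.pkl","rb"));t,s=ps["top"],ps["scene"]
for nm,a,b,z in(("hL",(332.6,234.5),(324,192.9),45),("hR",(379.4,234.5),(341.9,168.6),45),("btn",(334.4,188.6),(286.9,159.3),108)):
    print(nm,at_z(t,a,z).round(1),at_z(s,b,z).round(1),tri([(t,a),(s,b)]))
# incubator/panel edges in top: panel front top edge
for nm,a,z in(("panel front L",(317,170+338/7),64),("panel front R",(396,170+338/7),64),("panel back L",(318,170+293/7),64),("inc front",(330,170+245/7),88),("inc left",(318.5,200),88),("inc rt",(399,200),88)): print(nm,at_z(t,a,z).round(1))
E
```

```text
hL [ 559.  -200.6   45. ] [ 556.8 -204.2   45. ] (array([ 557.24938773, -200.8311382 ,   47.85299011]), [array([0.3, 0.7]), array([-0.8, -0.1])])
hR [ 558.8 -300.2   45. ] [ 556.8 -297.7   45. ] (array([ 558.53474454, -301.13460007,   41.79873786]), [array([0.1, 0.2]), array([-0.2, -0. ])])
btn [ 647.  -198.3  108. ] [ 644.4 -195.6  108. ] (array([ 647.01030124, -199.02092369,  104.65093954]), [array([0.1, 0.3]), array([-0.3, -0.1])])
panel front L [ 591.8 -166.2   64. ]
panel front R [ 591.5 -331.6   64. ]
panel back L [ 605.4 -168.5   64. ]
inc front [ 616.6 -191.2   88. ]
inc left [ 627.  -167.8   88. ]
inc rt [ 626.6 -332.6   88. ]
```

```bash
cat >> h.py <<'E'
from scipy.spatial.transform import Rotation as Ro
def Rtool(a,pitch):
    """a: jaw(y) yaw deg; pitch: tilt of tool about tool y; z=-Z at 0. +pitch: tips towards +(x-ish fwd = y rotated -90)"""
    a=np.radians(a);y=np.array([np.cos(a),np.sin(a),0]);f=np.array([np.sin(a),-np.cos(a),0])
    p=np.radians(pitch);z=np.sin(p)*f+np.array([0,0,-np.cos(p)]);return np.c_[np.cross(y,z),y,z]
def delta(s,pos,R):
    R0=np.array(s["eef_rot"]);d=R0.T@(np.array(pos)-s["position"])/400;w=Ro.from_matrix(R0.T@R).as_rotvec(degrees=True)/360
    print("now",s["position"].round(1),"t",round(s["time"],2),"w",round(s["gripper_width"],3),"F",s["ft_force"].round(1));print("rows",np.r_[d,w].round(4).tolist(), "turn",round(np.linalg.norm(w)*360,1))
E
python3 - <<'E'
from h import *;from bench import r
s=r.sense();delta(s,[370,150,290],Rtool(45,0));delta(s,[558,-250,150],Rtool(0,0))
E
```

```text
now [201.4 511.8 231.3] t 1.1 w 0.998 F [-0.2  0.   0.2]
rows [-0.7235, -0.6874, -0.1467, 0.0, -0.0, 0.0654] turn 23.5
now [201.4 511.8 231.3] t 1.1 w 0.998 F [-0.2  0.   0.2]
rows [-1.527, -1.446, 0.2032, 0.0, -0.0, 0.1904] turn 68.5
```

carry_out([
  [-0.07,-0.07,-0.04,0,0,0.01,0],
  [-0.15,-0.14,-0.08,0,0,0.02,0],
  [-0.22,-0.21,-0.12,0,0,0.03,0],
  [-0.3,-0.28,-0.147,0,0,0.04,0],
  [-0.37,-0.35,-0.147,0,0,0.05,0],
  [-0.44,-0.42,-0.147,0,0,0.06,0],
  [-0.51,-0.48,-0.147,0,0,0.065,0],
  [-0.58,-0.55,-0.147,0,0,0.065,0],
  [-0.65,-0.62,-0.147,0,0,0.065,0],
  [-0.723,-0.687,-0.147,0,0,0.065,0],
])

```text
time: 1.93
position: [370.0, 148.4, 290.6]
eef_rot: [[-0.709, 0.705, 0.001], [0.705, 0.709, 0.001], [-0.001, 0.001, -1.0]]
ft_force: [0.8, 0.3, -0.4]
gripper_width: 1.003
```

```bash
python3 - <<'E'
from h import *;from bench import r
s=r.sense();delta(s,[558,-250,150],Rtool(0,0));print(s["joint_pos"].round(1))
E
```

```text
now [370.  148.4 290.6] t 1.93 w 1.003 F [ 0.8  0.3 -0.4]
rows [-1.0355, -0.375, 0.3515, 0.0002, 0.0, 0.1254] turn 45.1
[ 13.7 -14.8  90.2   0.  104.5 -31.5]
```

carry_out([
  [-0.1,-0.036,0.02,0,0,0.012,0.65],
  [-0.2,-0.072,0.05,0,0,0.025,0.65],
  [-0.3,-0.108,0.08,0,0,0.037,0.65],
  [-0.4,-0.145,0.12,0,0,0.05,0.65],
  [-0.5,-0.18,0.16,0,0,0.062,0.65],
  [-0.6,-0.217,0.2,0,0,0.075,0.65],
  [-0.7,-0.253,0.24,0,0,0.087,0.65],
  [-0.8,-0.29,0.28,0,0,0.1,0.65],
  [-0.9,-0.326,0.31,0,0,0.113,0.65],
  [-1,-0.362,0.35,0,0,0.125,0.65],
])

```text
time: 2.77
position: [538.9, -209.5, 160.1]
eef_rot: [[0.002, 1.0, 0.001], [1.0, -0.002, -0.0], [-0.0, 0.001, -1.0]]
ft_force: [0.3, 0.7, 1.2]
gripper_width: 0.345
```

```bash
python3 - <<'E'
from h import *;from bench import r
s=r.sense();delta(s,[558,-250,90],Rtool(0,0));delta(s,[557,-250,29],Rtool(0,0));print(s["joint_pos"].round(1))
for n in("top","scene"):
    p=r.grab_frame(n);cv2.imwrite(f"pics/{n}1.png",p["frame"][:,:,::-1])
    print(proj(p,s["position"]))
E
```

```text
now [ 538.9 -209.5  160.1] t 2.77 w 0.345 F [0.3 0.7 1.2]
rows [-0.101, 0.0479, 0.1754, 0.0001, 0.0, -0.0004] turn 0.1
now [ 538.9 -209.5  160.1] t 2.77 w 0.345 F [0.3 0.7 1.2]
rows [-0.101, 0.0453, 0.3279, 0.0001, 0.0, -0.0004] turn 0.1
[-26.9   9.9  81.1   0.   88.9 -26.7]
[[345.06125428 241.14763779]]
[[337.82174735 151.5941702 ]]
```

View pics/scene1.png

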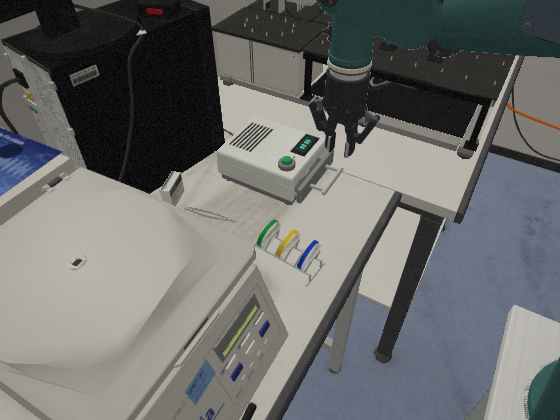

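View pics/top1.png

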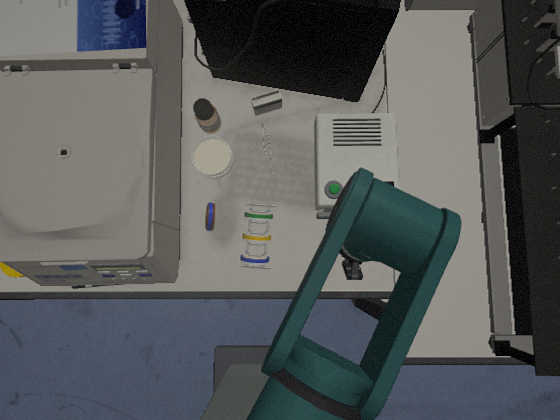

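carry_out([
  [-0.05,0.02,0.05,0,0,0,0.65],
  [-0.101,0.045,0.1,0,0,0,0.65],
  [-0.101,0.0453,0.12,0,0,0,0.65],
  [-0.101,0.0453,0.16,0,0,0,0.65],
  [-0.101,0.0453,0.2,0,0,0,0.65],
  [-0.101,0.0453,0.24,0,0,0,0.65],
  [-0.101,0.0453,0.28,0,0,0,0.65],
  [-0.101,0.0453,0.31,0,0,0,0.65],
  [-0.101,0.0453,0.328,0,0,0,0.65],
  [-0.101,0.0453,0.328,0,0,0,0.65],
])

```text
time: 3.7
position: [555.4, -246.6, 27.8]
eef_rot: [[-0.003, 1.0, -0.003], [1.0, 0.003, 0.002], [0.002, -0.003, -1.0]]
ft_force: [0.5, 0.0, -0.8]
gripper_width: 0.349
```

```bash
python3 - <<'E'
from h import *;from bench import r
s=r.sense();delta(s,[557,-250,29],Rtool(0,0))
for n in("scene",):
    p=r.grab_frame(n);cv2.imwrite(f"pics/{n}2.png",cv2.resize(p["frame"][100:230,250:400,::-1],None,fx=4,fy=4))
E
```

```text
now [ 555.4 -246.6   27.8] t 3.7 w 0.349 F [ 0.5  0.  -0.8]
rows [-0.0085, 0.0039, -0.0032, -0.0005, -0.0003, 0.0005] turn 0.3
```

View pics/scene2.png

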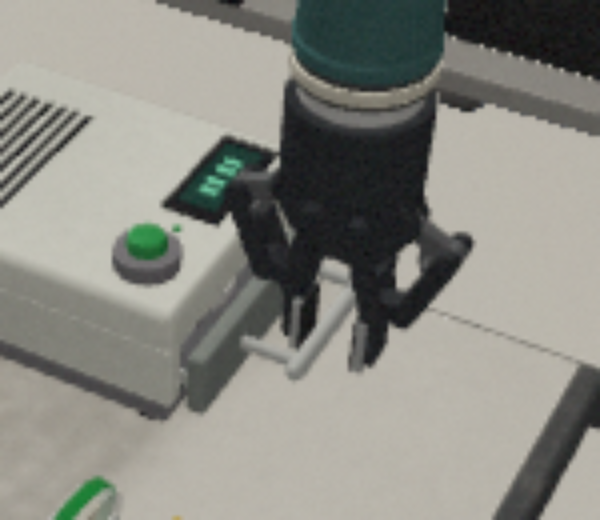

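The fingers straddle the bar, with one in the gap behind it (crop about (295,340)). I'll close on it.

carry_out([
  [0,0,0,0,0,0,0.75],
  [0,0,0,0,0,0,0.85],
  [0,0,0,0,0,0,0.95],
  [0,0,0,0,0,0,1],
  [0,0,0,0,0,0,1],
  [0,0,0,0,0,0,1],
  [0,-0.01,0,0,0,0,1],
  [0,-0.03,0,0,0,0,1],
  [0,-0.05,0,0,0,0,1],
  [0,-0.07,0,0,0,0,1],
], force=40)

```text
time: 4.58
position: [529.6, -248.2, 31.1]
eef_rot: [[-0.002, 1.0, 0.004], [1.0, 0.002, -0.001], [-0.001, 0.004, -1.0]]
ft_force: [2.5, 2.3, 5.2]
gripper_width: 0.107
```

carry_out([
  [0,-0.025,0,0,0,0,1],
  [0,-0.05,0,0,0,0,1],
  [0,-0.075,0,0,0,0,1],
  [0,-0.1,0,0,0,0,1],
  [0,-0.12,0,0,0,0,1],
  [0,-0.14,0,0,0,0,1],
  [0,-0.155,0,0,0,0,1],
  [0,-0.165,0,0,0,0,1],
  [0,-0.17,0,0,0,0,1],
  [0,-0.17,0,0,0,0,1],
])

```text
time: 5.42
position: [460.8, -248.3, 31.1]
eef_rot: [[-0.002, 1.0, 0.002], [1.0, 0.002, -0.001], [-0.001, 0.002, -1.0]]
ft_force: [0.4, 2.0, 8.0]
gripper_width: 0.11
```

carry_out([
  [0,-0.01,0,0,0,0,1],
  [0,-0.02,0,0,0,0,1],
  [0,-0.03,0,0,0,0,1],
  [0,-0.04,0,0,0,0,1],
  [0,-0.05,0,0,0,0,1],
  [0,-0.06,0,0,0,0,1],
  [0,-0.065,0,0,0,0,1],
  [0,-0.07,0,0,0,0,1],
  [0,-0.07,0,0,0,0,1],
  [0,-0.07,0,0,0,0,1],
])

```text
time: 6.25
position: [455.0, -248.4, 31.6]
eef_rot: [[-0.001, 0.999, 0.053], [1.0, 0.001, -0.004], [-0.004, 0.053, -0.999]]
ft_force: [65.5, 0.8, -35.9]
gripper_width: 0.109
```

```bash
python3 - <<'E'
from h import *;from bench import r
s=r.sense();delta(s,[445,-250,30],Rtool(0,0))
E
```

```text
now [ 455.  -248.4   31.6] t 6.25 w 0.109 F [ 65.5   0.8 -35.9]
rows [-0.004, -0.0251, 0.0026, 0.0084, 0.0007, 0.0002] turn 3.0
```

At the stop, since the force rose. I'll ease off, release and lift.

carry_out([
  [0,0.02,0,0,0,0,1],
  [0,0.04,0,0,0,0,1],
  [0,0.055,0,0,0,0,1],
  [0,0.057,0,0,0,0,1],
  [0,0.057,0,0,0,0,0.7],
  [0,0.057,0,0,0,0,0.7],
  [0,0.057,0,0,0,0,0.7],
  [0,0.057,-0.02,0,0,0,0.7],
  [0,0.057,-0.08,0,0,0,0.7],
  [0,0.057,-0.16,0,0,0,0.7],
])

```text
time: 7.08
position: [452.7, -246.6, 91.0]
eef_rot: [[-0.002, 1.0, -0.007], [1.0, 0.002, 0.005], [0.005, -0.007, -1.0]]
ft_force: [-0.1, 0.1, -0.1]
gripper_width: 0.3
```

```bash
python3 - <<'E'
from h import *;from bench import r
s=r.sense();delta(s,[430,-110,250],Rtool(50,0));print(s["joint_pos"].round(1))
E
```

```text
now [ 452.7 -246.6   91. ] t 7.08 w 0.3 F [-0.1  0.1 -0.1]
rows [0.3435, -0.059, -0.3956, -0.0007, -0.0012, -0.1386] turn 49.9
[-34.9   5.1  94.7  -0.   80.7 -35. ]
```

carry_out([
  [0,0,-0.08,0,0,0,0.5],
  [0.03,0,-0.18,0,0,-0.01,0.4],
  [0.08,-0.01,-0.28,0,0,-0.03,0.2],
  [0.13,-0.02,-0.36,0,0,-0.05,0],
  [0.18,-0.03,-0.396,0,0,-0.07,0],
  [0.23,-0.04,-0.396,0,0,-0.09,0],
  [0.28,-0.05,-0.396,0,0,-0.11,0],
  [0.34,-0.059,-0.396,0,0,-0.13,0],
  [0.343,-0.059,-0.396,0,0,-0.14,0],
  [0.343,-0.059,-0.396,0,0,-0.14,0],
])

```text
time: 7.92
position: [430.9, -109.9, 252.4]
eef_rot: [[-0.774, 0.634, 0.0], [0.634, 0.774, -0.0], [-0.001, 0.0, -1.0]]
ft_force: [1.0, 0.3, 0.1]
gripper_width: 0.998
```

```bash
cat >> h.py <<'E'
A0=85.5
def rack_tcp(C,phi,s,up):
    rx=np.array([np.sin(np.radians(A0)),-np.cos(np.radians(A0)),0]);l=np.radians(15)
    u=np.sin(l)*rx-np.array([0,0,np.cos(l)]);R=Rtool(A0,15-phi);return np.array(C)+s*R[:,2]-up*u,R
E
python3 - <<'E'
from h import *;from bench import r
s=r.sense();P,R=rack_tcp((512,-35.5,46),50,14,130);print(P,R.round(2).tolist());delta(s,P,R);print(s["joint_pos"].round(1))
for n in("top","scene"):
    p=r.grab_frame(n);cv2.imwrite(f"pics/{n}3.png",p["frame"][:,:,::-1])
E
```

```text
[470.45192891 -32.23009589 160.1022288 ] [[-0.82, 0.08, -0.57], [0.06, 1.0, 0.05], [0.57, 0.0, -0.82]]
now [ 430.9 -109.9  252.4] t 7.92 w 0.998 F [1.  0.3 0.1]
rows [0.0466, 0.2129, 0.2307, 0.0295, 0.0943, -0.0937] turn 49.0
[-21.6  -8.8  89.6  -0.   99.2 -72.3]
```

View pics/scene3.png

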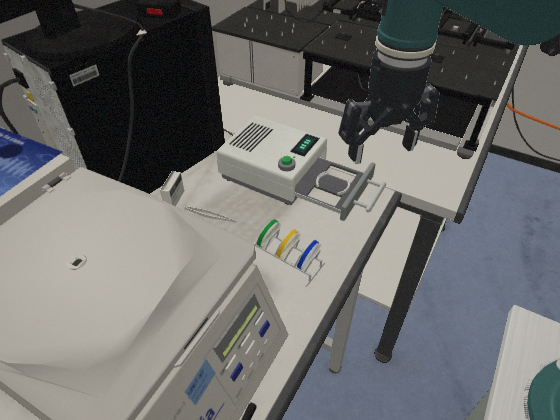

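View pics/top3.png

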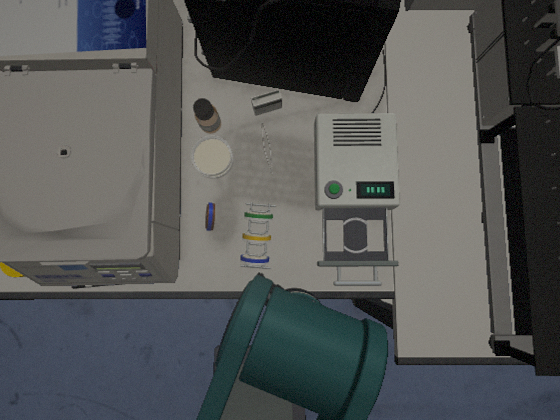

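The drawer is out. The pocket shows at about (357,236) in the top view and (332,183) in the scene view. I'll enlarge both to measure it.

```bash
python3 - <<'E'
import cv2
for n,(r0,r1,c0,c1) in {"top":(195,295,305,405),"scene":(150,225,290,390)}.items():
    a=cv2.imread(f"pics/{n}3.png")[r0:r1,c0:c1];f=6 if n=="top" else 8;cv2.imwrite(f"pics/z3_{n}.png",cv2.resize(a,None,fx=f,fy=f,interpolation=cv2.INTER_CUBIC))
E
```

```text
(no output)
```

View pics/z3_top.png

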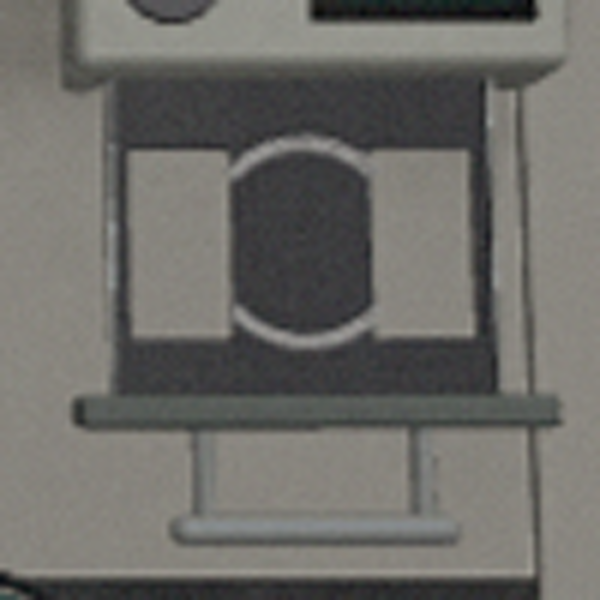

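View pics/z3_scene.png

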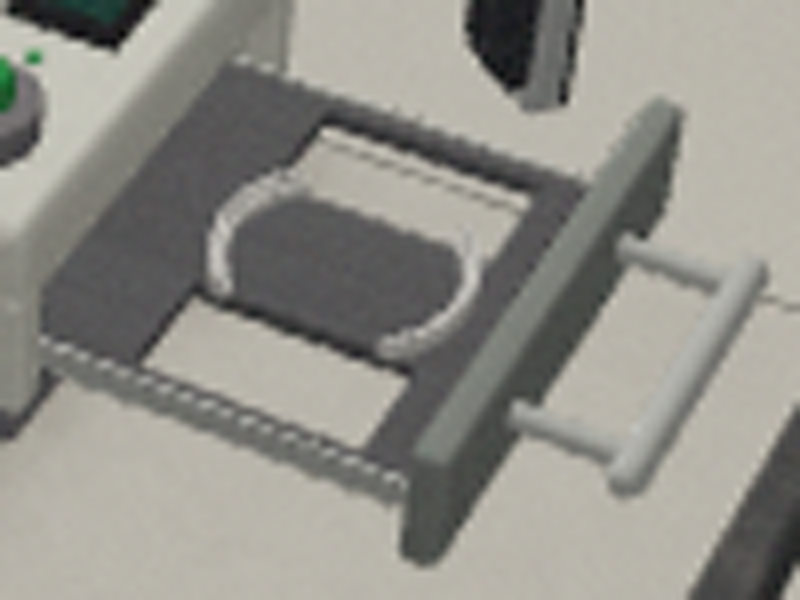

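```bash
python3 - <<'E'
import pickle;from h import *
from scipy.optimize import least_squares
ps=pickle.load(open("p0.pkl","rb"))
O={"top":[((34,62),(128,150)),((34,-62),(472,150)),((-34,-62),(474,338)),((-34,62),(130,338))],
"scene":[((34,25),(195,295)),((34,62),(143,360)),((-34,62),(370,447)),((-34,25),(412,378)),((34,-62),(325,127)),((-34,-62),(530,205))]}
def px(n,z):
    f,c,r=(6,305,195) if n=="top" else (8,290,150);return np.array([(z[0]+.5)/f-.5+c,(z[1]+.5)/f-.5+r])
def res(v,ns):
    x,y,a=v[0],v[1],v[2]/50;e=[]
    for n in ns:
        for (mx,my),z in O[n]:
            P=[x+mx*np.cos(a)-my*np.sin(a),y+mx*np.sin(a)+my*np.cos(a),36];e+=list(proj(ps[n],P)[0]-px(n,z))
    return np.array(e)
for ns in(("top",),("scene",),("top","scene")):
    q=least_squares(res,[500,-250,0],args=(ns,));print(ns,q.x[:2].round(1),np.degrees(q.x[2]/50).round(2),q.fun.round(1))
t,s=ps["top"],ps["scene"]
for nm,a,b,z in(("hL",(172,528),(628,475),45),("hR",(460,530),(755,275),45)):
    print(nm,at_z(t,px("top",a),z).round(1),at_z(s,px("scene",b),z).round(1))
print("panel top-front/back",at_z(t,px("top",(300,425)),64)[0],at_z(t,px("top",(300,398)),64)[0], "inc front 88:",at_z(t,px("top",(300,60)),88)[0])
E
```

```text
('top',) [ 558.1 -249.2] -0.27 [-0.2 -0.2 -0.1 -0.   0.5  0.2 -0.2  0. ]
('scene',) [ 556.1 -247.2] 0.74 [-0.2 -0.4 -1.2  1.5 -0.8  1.6  1.  -0.4 -0.1 -1.3  1.4 -1.7]
('top', 'scene') [ 557.1 -248.5] 0.26 [-0.7  0.5 -0.6  0.2  0.3  0.4 -0.3  0.8 -0.4 -1.  -1.5  0.9 -1.2  1.1
  0.7 -0.8 -0.  -1.7  1.4 -2. ]
hL [ 458.  -200.1   45. ] [ 456.9 -206.3   45. ]
hR [ 457.3 -300.6   45. ] [ 455.6 -296.1   45. ]
panel top-front/back 493.77849092957894 502.9932624260894 inc front 88: 617.2904585927382
```

carry_out([
  [0.005,0.02,0.0,0.003,0.009,-0.009,0],
  [0.01,0.04,0.0,0.006,0.019,-0.019,0],
  [0.015,0.06,0.0,0.009,0.028,-0.028,0],
  [0.02,0.085,0.0,0.012,0.038,-0.037,0],
  [0.024,0.106,0.02,0.015,0.047,-0.047,0],
  [0.028,0.128,0.04,0.018,0.057,-0.056,0],
  [0.033,0.149,0.08,0.021,0.066,-0.066,0],
  [0.037,0.17,0.12,0.024,0.075,-0.075,0],
  [0.042,0.19,0.17,0.027,0.085,-0.084,0],
  [0.0466,0.2129,0.23,0.0295,0.0943,-0.0937,0],
])

```text
time: 8.85
position: [472.3, -34.2, 159.6]
eef_rot: [[-0.816, 0.082, -0.573], [0.067, 0.997, 0.047], [0.575, 0.0, -0.819]]
ft_force: [0.5, 0.2, 0.3]
gripper_width: 1.0
```

```bash
python3 - <<'E'
from h import *;from bench import r
s=r.sense();P,R=rack_tcp((511,-35.5,46),50,14,90);delta(s,P,R);P,R=rack_tcp((511,-35.5,46),50,14,0);delta(s,P,R);print(s["joint_pos"].round(1))
for n in("top","scene"):
    p=r.grab_frame(n);cv2.imwrite(f"pics/{n}4.png",p["frame"][:,:,::-1]);print(proj(p,s["position"]))
E
```

```text
now [472.3 -34.2 159.6] t 8.85 w 1.0 F [0.5 0.2 0.3]
rows [-0.0699, 0.0045, 0.0675, 0.0003, -0.0002, -0.0004] turn 0.2
now [472.3 -34.2 159.6] t 8.85 w 1.0 F [0.5 0.2 0.3]
rows [-0.2424, 0.0047, 0.2119, 0.0003, -0.0002, -0.0004] turn 0.2
[ -9.2  22.   72.9  -3.  120.  -95.2]
[[250.05232318 277.7312859 ]]
[[330.48153746 221.10162097]]
```

View pics/scene4.png

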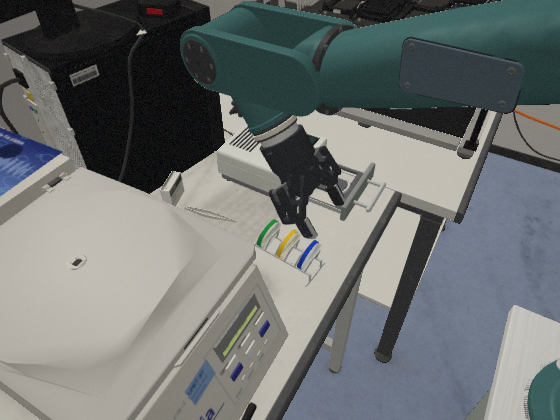

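View pics/top4.png

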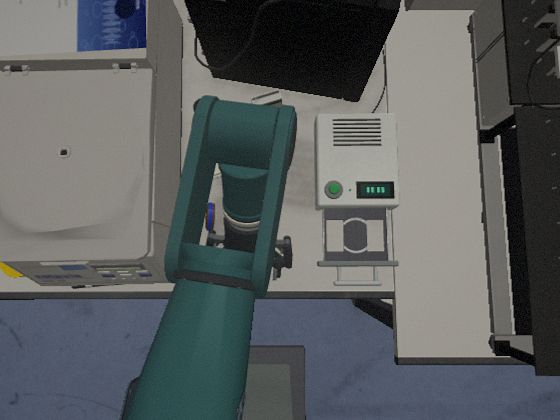

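```bash
python3 - <<'E'
from h import *;from bench import r
import pickle
ps=pickle.load(open("p0.pkl","rb"));s=r.sense();T=s["position"];t=s["eef_rot"][:,2]
for L in(100,200,250,300,350):
    X=T-L*t;print(L,X.round(),*[proj(ps[n],X)[0].round() for n in("top","scene")])
for X in((480,120,260),(480,120,0),(700,120,260)): print(X,*[proj(ps[n],X)[0].round() for n in("top","scene")])
for px in((170,270),(195,115),(168,260),(205,100)):
  for z in(300,350,400): print(px,z,at_z(ps["top"],px,z).round())
E
```

```text
100 [528. -38. 234.] [249. 245.] [303. 175.]
200 [587. -42. 315.] [248. 204.] [273. 120.]
250 [616. -45. 355.] [247. 179.] [256.  90.]
300 [645. -47. 396.] [247. 151.] [239.  58.]
350 [674. -50. 437.] [246. 120.] [220.  25.]
(480, 120, 260) [149. 275.] [280. 242.]
(480, 120, 0) [187. 272.] [280. 341.]
(700, 120, 260) [154. 142.] [149. 184.]
(170, 270) 300 [489.  75. 300.]
(170, 270) 350 [490.  61. 350.]
(170, 270) 400 [491.  48. 400.]
(195, 115) 300 [731.  44. 300.]
(195, 115) 350 [713.  33. 350.]
(195, 115) 400 [694.  22. 400.]
(168, 260) 300 [504.  79. 300.]
(168, 260) 350 [503.  65. 350.]
(168, 260) 400 [503.  51. 400.]
(205, 100) 300 [756.  29. 300.]
(205, 100) 350 [735.  19. 350.]
(205, 100) 400 [715.   9. 400.]
```

carry_out([
  [-0.03,0.0045,0.03,0,0,0,0],
  [-0.0699,0.0045,0.0675,0,0,0,0],
  [-0.09,0.0045,0.084,0,0,0,0],
  [-0.11,0.0045,0.101,0,0,0,0],
  [-0.13,0.0045,0.118,0,0,0,0],
  [-0.15,0.0045,0.134,0,0,0,0],
  [-0.165,0.0045,0.147,0,0,0,0],
  [-0.18,0.0045,0.16,0,0,0,0],
  [-0.1945,0.0045,0.1718,0,0,0,0],
  [-0.1945,0.0045,0.1718,0,0,0,0],
])

```text
time: 9.78
position: [495.1, -33.3, 57.4]
eef_rot: [[-0.815, 0.081, -0.574], [0.066, 0.997, 0.047], [0.576, 0.001, -0.818]]
ft_force: [-0.0, 0.2, -1.3]
gripper_width: 1.002
```

```bash
python3 - <<'E'
from h import *;from bench import r
s=r.sense();P,R=rack_tcp((511,-35.5,46),50,14,0);delta(s,P,R);print(s["joint_pos"].round(1),P)
for n in("scene",):
    p=r.grab_frame(n);cv2.imwrite(f"pics/{n}5.png",cv2.resize(p["frame"][170:300,230:380,::-1],None,fx=5,fy=4.6,interpolation=cv2.INTER_CUBIC))
E
```

```text
now [495.1 -33.3  57.4] t 9.78 w 1.002 F [-0.   0.2 -1.3]
rows [-0.0492, -0.0022, 0.0353, 0.0003, -0.0004, -0.0003] turn 0.2
[ -8.8  29.5  74.7  -2.5 110.9 -94.4] [502.99468392 -34.86996796  34.53187138]
```

View pics/scene5.png

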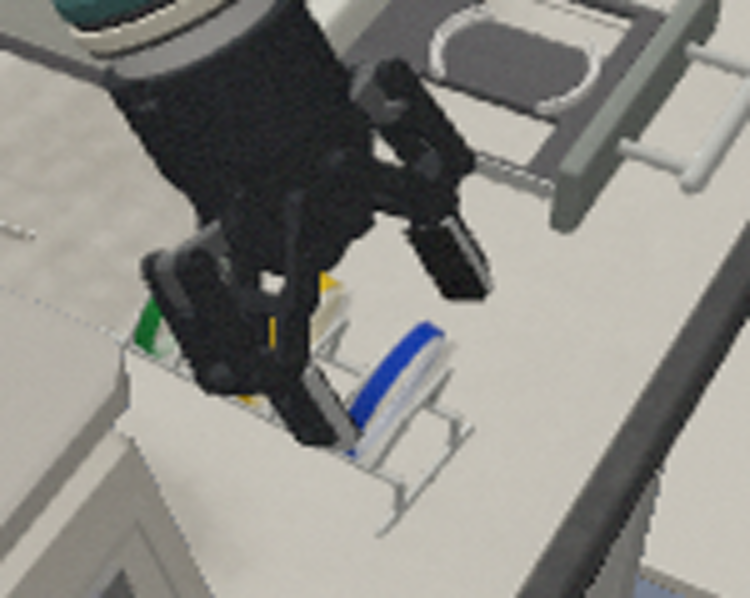

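carry_out([
  [-0.01,-0.001,0.007,0,0,0,0],
  [-0.02,-0.002,0.014,0,0,0,0],
  [-0.03,-0.002,0.021,0,0,0,0],
  [-0.04,-0.002,0.028,0,0,0,0],
  [-0.049,-0.002,0.035,0,0,0,0],
  [-0.049,-0.002,0.035,0,0,0,0],
  [-0.049,-0.002,0.035,0,0,0,0.1],
  [-0.049,-0.002,0.035,0,0,0,0.2],
  [-0.049,-0.002,0.035,0,0,0,0.22],
  [-0.049,-0.002,0.035,0,0,0,0.24],
], force=20)

```text
time: 10.67
position: [503.6, -34.9, 36.5]
eef_rot: [[-0.816, 0.081, -0.572], [0.066, 0.997, 0.047], [0.574, 0.001, -0.819]]
ft_force: [0.0, -0.2, 0.8]
gripper_width: 0.765
```

```bash
python3 - <<'E'
from h import *;from bench import r
s=r.sense();P,R=rack_tcp((511,-35.5,46),50,14,0);delta(s,P,R)
for n in("scene",):
    p=r.grab_frame(n);cv2.imwrite(f"pics/{n}6.png",cv2.resize(p["frame"][170:300,230:380,::-1],None,fx=5,fy=4.6,interpolation=cv2.INTER_CUBIC))
E
```

```text
now [503.6 -34.9  36.5] t 10.67 w 0.765 F [ 0.  -0.2  0.8]
rows [-0.0016, -0.0001, 0.005, 0.0003, -0.0, -0.0003] turn 0.1
```

View pics/scene6.png

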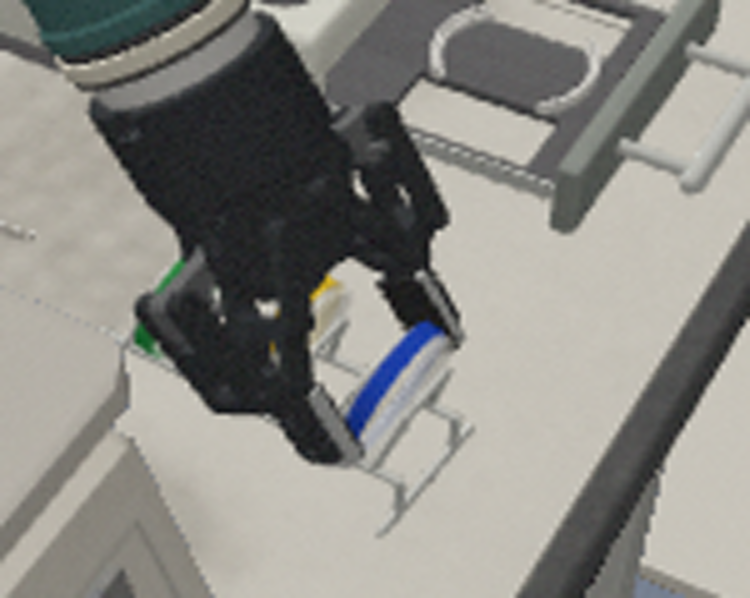

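carry_out([
  [-0.001,0,0.004,0,0,0,0.24],
  [-0.0016,0,0.008,0,0,0,0.24],
  [-0.0016,0,0.008,0,0,0,0.26],
  [-0.0016,0,0.008,0,0,0,0.28],
  [-0.0016,0,0.008,0,0,0,0.3],
  [-0.0016,0,0.008,0,0,0,0.35],
  [-0.0016,0,0.008,0,0,0,0.4],
  [-0.0016,0,0.008,0,0,0,0.45],
  [-0.0016,0,0.008,0,0,0,0.5],
  [-0.0016,0,0.008,0,0,0,0.5],
], force=25)

```text
time: 11.55
position: [502.2, -34.8, 33.3]
eef_rot: [[-0.816, 0.081, -0.572], [0.066, 0.997, 0.047], [0.574, 0.0, -0.819]]
ft_force: [-0.6, -0.3, 0.5]
gripper_width: 0.693
```

```bash
python3 - <<'E'
from h import *;from bench import r
s=r.sense();P,R=rack_tcp((511,-35.5,46),50,14,60);delta(s,P,R)
for n in("scene",):
    p=r.grab_frame(n);cv2.imwrite(f"pics/{n}7.png",cv2.resize(p["frame"][170:300,230:380,::-1],None,fx=5,fy=4.6,interpolation=cv2.INTER_CUBIC))
E
```

```text
now [502.2 -34.8  33.3] t 11.55 w 0.693 F [-0.6 -0.3  0.5]
rows [0.115, -0.0, -0.1, 0.0003, -0.0001, -0.0003] turn 0.2
```

View pics/scene7.png

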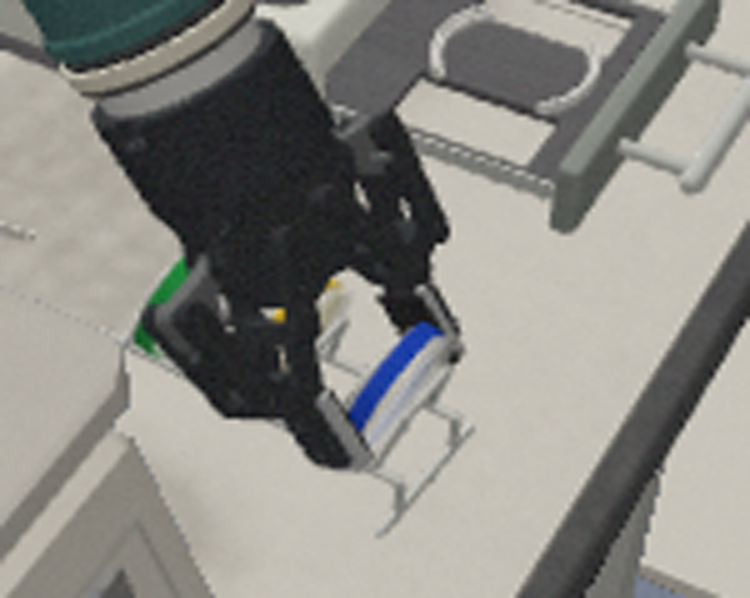

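carry_out([
  [0.008,0,-0.007,0,0,0,0.5],
  [0.02,0,-0.017,0,0,0,0.5],
  [0.035,0,-0.03,0,0,0,0.5],
  [0.055,0,-0.048,0,0,0,0.5],
  [0.075,0,-0.065,0,0,0,0.5],
  [0.095,0,-0.083,0,0,0,0.5],
  [0.115,0,-0.1,0,0,0,0.5],
  [0.135,0,-0.117,0,0,0,0.5],
  [0.155,0,-0.135,0,0,0,0.5],
  [0.17,0,-0.148,0,0,0,0.5],
])

```text
time: 12.43
position: [480.5, -33.1, 122.5]
eef_rot: [[-0.817, 0.081, -0.571], [0.066, 0.997, 0.047], [0.573, 0.0, -0.82]]
ft_force: [0.8, -0.4, 0.2]
gripper_width: 0.691
```

```bash
python3 - <<'E'
from h import *;from bench import r
s=r.sense();delta(s,[430,-120,200],Rtool(88,0));print(s["joint_pos"].round(1))
for n in("scene",):
    p=r.grab_frame(n);cv2.imwrite(f"pics/{n}8.png",cv2.resize(p["frame"][140:290,230:380,::-1],None,fx=4,fy=4,interpolation=cv2.INTER_CUBIC))
E
```

```text
now [480.5 -33.1 122.5] t 12.43 w 0.691 F [ 0.8 -0.4  0.2]
rows [0.1999, -0.2268, -0.0969, 0.0023, -0.0971, -0.0071] turn 35.1
[ -9.   24.4  74.   -2.8 116.4 -94.8]
```

View pics/scene8.png

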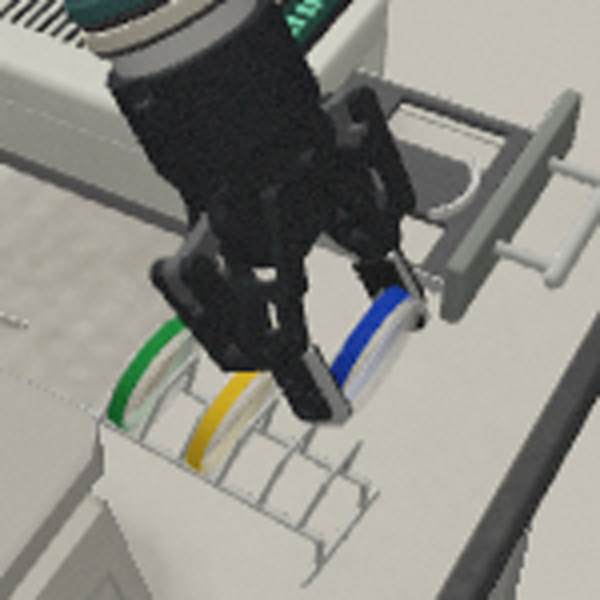

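carry_out([
  [0.02,0,-0.02,0,0,0,0.5],
  [0.05,-0.01,-0.05,0,-0.005,0,0.5],
  [0.08,-0.04,-0.08,0,-0.015,0,0.5],
  [0.1,-0.07,-0.1,0.001,-0.027,-0.001,0.5],
  [0.12,-0.1,-0.1,0.001,-0.039,-0.002,0.5],
  [0.14,-0.13,-0.1,0.001,-0.051,-0.003,0.5],
  [0.16,-0.16,-0.1,0.002,-0.063,-0.004,0.5],
  [0.18,-0.19,-0.1,0.002,-0.075,-0.005,0.5],
  [0.19,-0.21,-0.1,0.002,-0.087,-0.006,0.5],
  [0.2,-0.227,-0.097,0.002,-0.097,-0.007,0.5],
])

```text
time: 13.32
position: [429.5, -120.6, 199.6]
eef_rot: [[-0.999, 0.036, 0.003], [0.036, 0.999, 0.001], [-0.002, 0.001, -1.0]]
ft_force: [-0.5, -0.3, -0.4]
gripper_width: 0.688
```

```bash
python3 - <<'E'
from h import *;from bench import r
s=r.sense();R=Rtool(90,40);delta(s,np.array([555.5,-248.5,124])+15.5*R[:,2],R);print(s["joint_pos"].round(1))
E
```

```text
now [ 429.5 -120.6  199.6] t 13.32 w 0.688 F [-0.5 -0.3 -0.4]
rows [-0.3507, -0.3075, 0.2192, -0.0019, -0.1107, -0.0056] turn 39.9
[-2.30e+01 -8.00e+00  9.49e+01  1.00e-01  9.31e+01 -1.11e+02]
```

carry_out([
  [-0.03,-0.03,-0.02,0,-0.01,-0.001,0.5],
  [-0.07,-0.06,-0.02,0,-0.021,-0.001,0.5],
  [-0.105,-0.09,0,0,-0.033,-0.002,0.5],
  [-0.14,-0.123,0.02,-0.001,-0.045,-0.002,0.5],
  [-0.175,-0.154,0.05,-0.001,-0.057,-0.003,0.5],
  [-0.21,-0.185,0.09,-0.001,-0.069,-0.003,0.5],
  [-0.245,-0.215,0.13,-0.001,-0.081,-0.004,0.5],
  [-0.28,-0.246,0.16,-0.002,-0.093,-0.005,0.5],
  [-0.315,-0.277,0.19,-0.002,-0.103,-0.005,0.5],
  [-0.3507,-0.3075,0.2192,-0.0019,-0.1107,-0.0056,0.5],
])

```text
time: 14.15
position: [568.3, -242.8, 112.0]
eef_rot: [[-0.778, 0.017, 0.628], [0.015, 1.0, -0.008], [-0.628, 0.003, -0.778]]
ft_force: [0.1, 0.9, -0.5]
gripper_width: 0.69
```

```bash
python3 - <<'E'
from h import *;from bench import r
s=r.sense();R=Rtool(90,40);delta(s,np.array([555.5,-248.5,94])+15.5*R[:,2],R);print(s["joint_pos"].round(1),s["eef_rot"].round(3))
import pickle
d={}
for n in("top","scene"):
    p=r.grab_frame(n);cv2.imwrite(f"pics/{n}9.png",p["frame"][:,:,::-1]);d[n]=p
pickle.dump((r.sense(),d),open("p9.pkl","wb"))
a=cv2.resize(d["scene"]["frame"][110:230,270:410,::-1],None,fx=5,fy=5,interpolation=cv2.INTER_CUBIC);cv2.imwrite("pics/s9z.png",a)
E
```

```text
now [ 568.3 -242.8  112. ] t 14.15 w 0.69 F [ 0.1  0.9 -0.5]
rows [0.0522, -0.0147, 0.0539, -0.0013, -0.0031, -0.0024] turn 1.5
[ -40.8   -2.4  108.7   33.4   47.3 -147.1] [[-0.778  0.017  0.628]
 [ 0.015  1.    -0.008]
 [-0.628  0.003 -0.778]]
```

View pics/s9z.png

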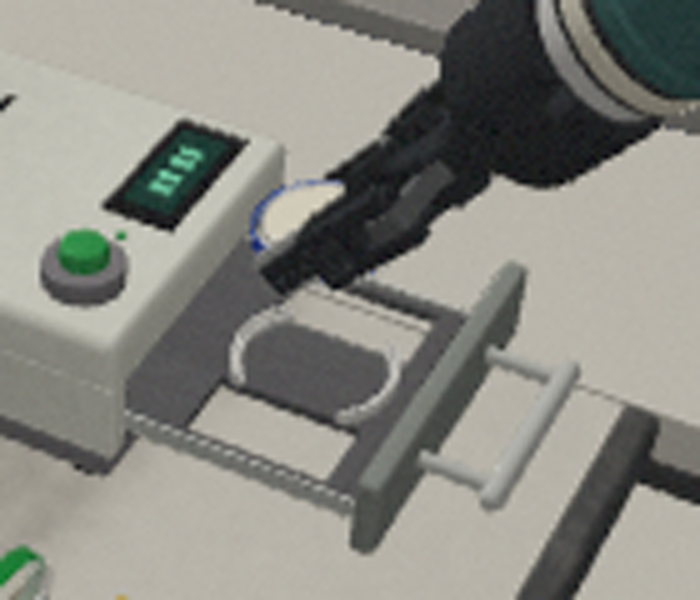

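View pics/top9.png

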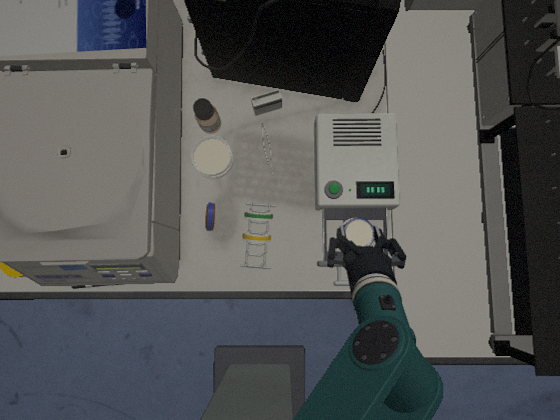

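Joint 6 has reached its limit. I'll yaw the tool 12° back towards the arm's own heading; the finger cutouts leave room for that.

```bash
python3 - <<'E'
from h import *;from bench import r
s=r.sense();R=Rtool(78,40);delta(s,np.array([555.5,-248.5,124])+15.5*R[:,2],R);print(s["joint_pos"].round(2))
E
```

```text
now [ 569.1 -241.6  111.6] t 14.25 w 0.695 F [ 0.1  0.2 -0.7]
rows [0.0065, -0.0225, -0.0069, 0.0203, -0.0035, 0.0237] turn 11.3
[ -40.69   -2.3   108.52   33.28   47.39 -146.99]
```

carry_out([
  [0,0,-0.005,0.004,0,0.004,0.5],
  [0,0,-0.005,0.008,0,0.01,0.5],
  [0.002,-0.005,-0.005,0.012,0,0.015,0.5],
  [0.004,-0.01,-0.006,0.016,-0.002,0.019,0.5],
  [0.0065,-0.015,-0.007,0.0203,-0.0035,0.0237,0.5],
  [0.0065,-0.0225,-0.007,0.0203,-0.0035,0.0237,0.5],
  [0.0065,-0.0225,-0.007,0.0203,-0.0035,0.0237,0.5],
  [0.0065,-0.0225,-0.007,0.0203,-0.0035,0.0237,0.5],
  [0.0065,-0.0225,-0.007,0.0203,-0.0035,0.0237,0.5],
  [0.0065,-0.0225,-0.007,0.0203,-0.0035,0.0237,0.5],
])

```text
time: 15.08
position: [566.6, -251.2, 116.2]
eef_rot: [[-0.747, 0.207, 0.633], [0.155, 0.978, -0.137], [-0.647, -0.004, -0.762]]
ft_force: [-0.4, -0.4, -0.3]
gripper_width: 0.692
```

```bash
python3 - <<'E'
from h import *;from bench import r
import pickle
s=r.sense();R=Rtool(78,40);delta(s,np.array([555.5,-248.5,100])+15.5*R[:,2],R);print(s["joint_pos"].round(2),(s["position"]-15.5*s["eef_rot"][:,2]).round(1))
d={}
for n in("top","scene"):
    p=r.grab_frame(n);d[n]=p
s=r.sense();pickle.dump((s,d),open("p10.pkl","wb"))
a=cv2.resize(d["top"]["frame"][195:295,305:405,::-1],None,fx=6,fy=6,interpolation=cv2.INTER_CUBIC)
cv2.imwrite("pics/t10z.png",a)
cv2.imwrite("pics/s10z.png",cv2.resize(d["scene"]["frame"][110:230,270:410,::-1],None,fx=5,fy=5,interpolation=cv2.INTER_CUBIC))
E
```

```text
now [ 566.6 -251.2  116.2] t 15.08 w 0.692 F [-0.4 -0.4 -0.3]
rows [0.0482, 0.0011, 0.0511, -0.0004, 0.0009, 0.0006] turn 0.4
[ -37.61   -5.06  111.24   26.01   39.3  -130.96] [ 556.8 -249.1  128. ]
```

View pics/t10z.png

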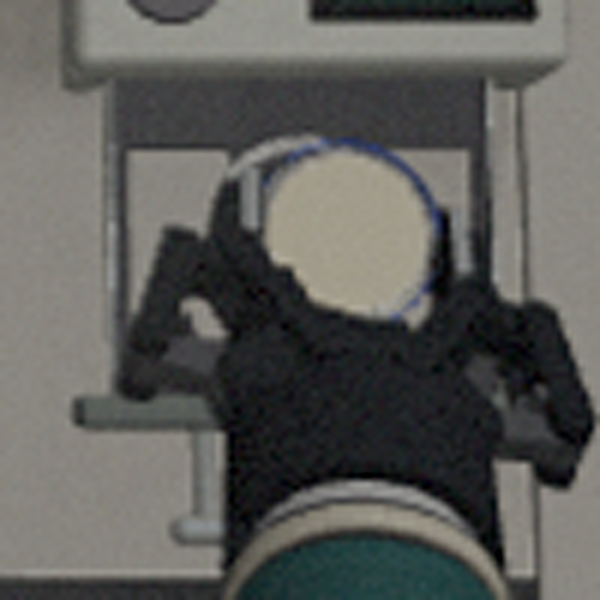

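View pics/s10z.png

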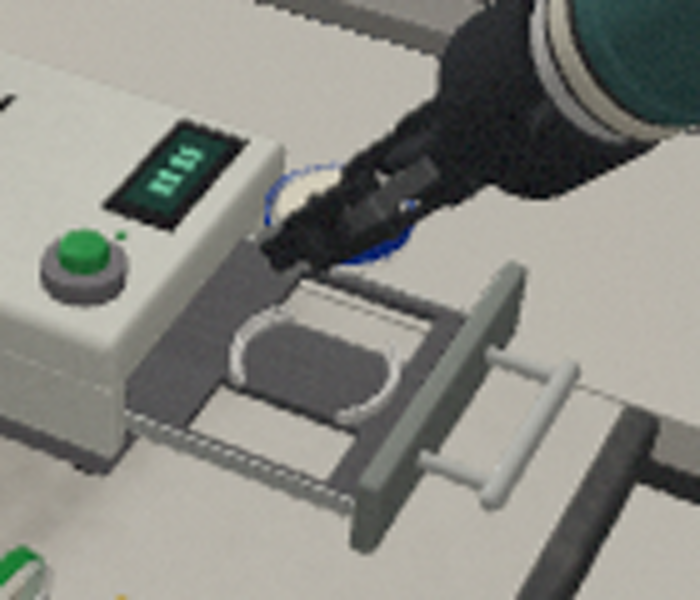

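```bash
python3 - <<'E'
import pickle;from h import *
from scipy.optimize import least_squares
s,d=pickle.load(open("p10.pkl","rb"))
p=d["top"];h=cv2.cvtColor(p["frame"],cv2.COLOR_RGB2HSV)
sub=np.zeros(h.shape[:2],bool);sub[212:252,340:385]=1
print(h[234,362])
m=sub&(h[...,2]>150)&(h[...,1]>30)&(h[...,0]<30)
n,l,st,ce=cv2.connectedComponentsWithStats(m.astype(np.uint8));i=1+np.argmax(st[1:,4]);m=l==i;print(st[i],ce[i])
c=max(cv2.findContours(m.astype(np.uint8),0,1)[0],key=len)[:,0].astype(float)
c=c[c[:,1]<238]   # upper part
q=least_squares(lambda v:np.hypot(c[:,0]-v[0],c[:,1]-v[1])-v[2],[362,234,14]);print(q.x,np.abs(q.fun).max())
print("dish centre top-face",at_z(p,q.x[:2],136), "model", s["position"]-15.5*s["eef_rot"][:,2])
b=sub&(h[...,0]>105)&(h[...,0]<128)&(h[...,1]>90);print(np.argwhere(b)[:,::-1].tolist())
# scene blue
p=d["scene"];h=cv2.cvtColor(p["frame"],cv2.COLOR_RGB2HSV)
b=np.zeros(h.shape[:2],bool);b[130:175,315:365]=1;b&=(h[...,0]>105)&(h[...,0]<128)&(h[...,1]>90)
C=s["position"]-15.5*s["eef_rot"][:,2];a=p["frame"].copy()
def circ(C,R,z,col,p,a):
    t=np.linspace(0,6.28,200);U=proj(p,np.c_[C[0]+R*np.cos(t),C[1]+R*np.sin(t),np.full(200,C[2]+z)])
    return U
out=[]
for n in("top","scene"):
    p=d[n];r0,c0=(195,305) if n=="top" else(120,290);f=7;a=cv2.resize(p["frame"][r0:r0+70,c0:c0+100,::-1],None,fx=f,fy=f,interpolation=cv2.INTER_CUBIC)
    for z,col in((3,(0,0,255)),(-3,(0,255,255))):
        U=circ(C,30,z,col,p,a);U=((U-[c0,r0]+.5)*f-.5)
        cv2.polylines(a,[U.round().astype(np.int32)],True,col,1)
    cv2.imwrite(f"pics/o10_{n}.png",a)
E
```

```text
[ 23  33 161]
[350 221  26  26 465] [362.3655914  233.21505376]
[362.15457101 233.34803047  12.05103996] 1.259738195681125
dish centre top-face [ 554.97112993 -246.11965387  136.        ] model [ 556.74282841 -249.06648599  127.78939462]
[[359, 218], [361, 218], [362, 218], [363, 218], [364, 218], [366, 219], [367, 219], [368, 219], [368, 220], [369, 220], [370, 221], [349, 224], [375, 226], [376, 228], [377, 230], [378, 230], [377, 231], [378, 231], [378, 232], [378, 233], [379, 233], [379, 238], [377, 240], [378, 240], [377, 241], [341, 242], [353, 242], [376, 242], [347, 244], [359, 247], [352, 249], [365, 249]]
```

View pics/o10_scene.png

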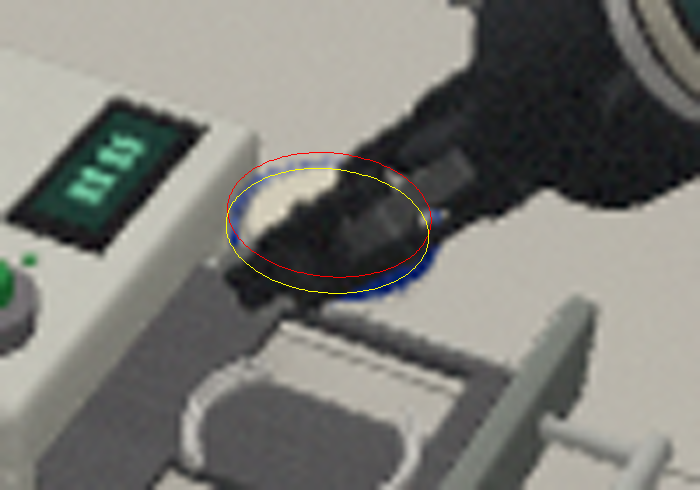

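View pics/o10_top.png

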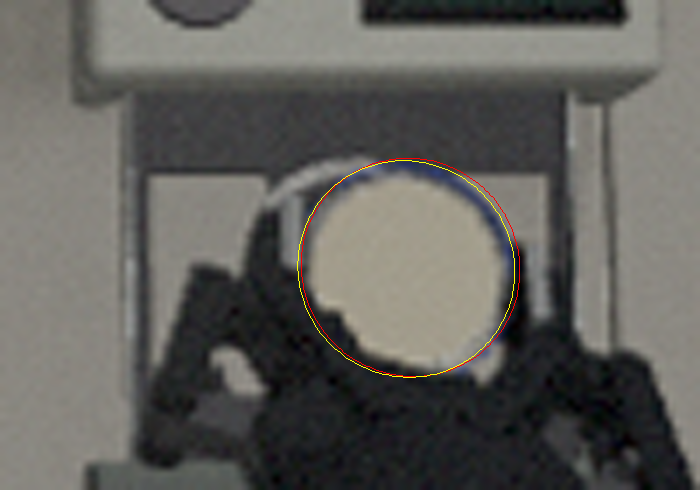

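```bash
cat > fit.py <<'E'
from h import *
import pickle
from scipy.optimize import minimize
def rend2(p,C,n,w,rb,win,S=6):
    r0,r1,c0,c1=win
    n=n/np.linalg.norm(n);a=np.cross(n,[0,1,0]);a/=np.linalg.norm(a);b=np.cross(n,a)
    t=np.linspace(0,2*np.pi,61);N=np.outer(np.cos(t),a)+np.outer(np.sin(t),b);cam=p["pose"][:3,3]
    im=np.zeros(((r1-r0)*S,(c1-c0)*S),np.uint8)
    def ring(r,h): return np.round((proj(p,C+r*N+h*n)-[c0,r0]+.5)*S).astype(np.int32)
    def side(r,h0,h1,v):
        A,B=ring(r,h0),ring(r,h1)
        for i in range(60):
            if N[i]@(cam-C-r*N[i])>0: cv2.fillConvexPoly(im,np.array([A[i],A[i+1],B[i+1],B[i]]),v)
    side(30,-w/2,w/2,1);cv2.fillPoly(im,[ring(30,w/2)],1);side(rb,w/2,8,2);cv2.fillPoly(im,[ring(rb,8)],2)
    f=lambda v:cv2.GaussianBlur(cv2.resize((im==v).astype(np.float32),(c1-c0,r1-r0),interpolation=cv2.INTER_AREA),(0,0),.7)
    return f(1),f(2)
def obs(p,win):
    r0,r1,c0,c1=win;F=p["frame"][r0:r1,c0:c1];h=cv2.cvtColor(F,cv2.COLOR_RGB2HSV)
    blue=((h[...,0]>105)&(h[...,0]<128)&(h[...,1]>90)).astype(np.float32)
    F2=F.astype(int);bei=((h[...,2]>140)&(F2[...,0]-F2[...,2]>18)).astype(np.float32)
    dark=(h[...,2]<75)&(blue==0);valid=1-cv2.dilate(dark.astype(np.uint8),np.ones((3,3)))
    return [cv2.GaussianBlur(x,(0,0),.7) for x in(blue,bei)],valid
def fit(d,C0,wins,views=("top","scene"),sc=3.):
    O={n:obs(d[n],wins[n]) for n in views}
    def cost(v):
        C=C0+v[:3];n=np.array([np.tan(v[3]/20),np.tan(v[4]/20),1]);e=(v[:3]**2).sum()/sc**2*1.0
        for k in views:
            B,E=rend2(d[k],C,n,abs(v[5]),v[6],wins[k]);(b,g),m=O[k]
            e+=((B-b)**2*m).sum()+.5*((E-g)**2*m).sum()
        return e
    x0=np.array([0,0,0,0,0,7,28.]);best=None
    for st in((0,0),(-2,0),(2,0)):
        x=x0.copy();x[3:5]=st
        q=minimize(cost,x,method="Nelder-Mead",options=dict(initial_simplex=x+np.vstack([np.zeros(7),np.diag([2,2,2,1.5,1.5,2,1])]),maxiter=900,xatol=.03,fatol=.03))
        if best is None or q.fun<best.fun: best=q
    v=best.x;return C0+v[:3],np.degrees(v[3:5]/20),v[5:],best.fun
E
python3 - <<'E'
from fit import *
s,d=pickle.load(open("p10.pkl","rb"))
C=s["position"]-15.5*s["eef_rot"][:,2]
W={"top":(205,255,335,390),"scene":(130,175,310,365)}
for v in(("top","scene"),("scene",),("top",)): print(v,C.round(1),*[np.round(x,1) for x in fit(d,C,W,v)])
E
```

```text
('top', 'scene') [ 556.7 -249.1  127.8] [ 550.8 -246.8  125.9] [13.7  1.3] [ 4.4 27.7] 33.2
('scene',) [ 556.7 -249.1  127.8] [ 553.6 -248.6  125.3] [16. -0.] [12.3 26.7] 6.3
('top',) [ 556.7 -249.1  127.8] [ 549.8 -246.3  127.1] [5.3 9.4] [ 5.9 28.6] 30.5
```

```bash
python3 - <<'E'
from fit import *
s,d=pickle.load(open("p10.pkl","rb"))
C0=s["position"]-15.5*s["eef_rot"][:,2]
W={"top":(205,255,335,390),"scene":(130,175,310,365)}
rows=[]
for n in W:
    r0,r1,c0,c1=W[n];a=cv2.resize(d[n]["frame"][r0:r1,c0:c1,::-1],(385,330),interpolation=cv2.INTER_CUBIC);row=[a]
    for C,tx,ty in((C0,0,0),(C0,-10,0),(C0,10,0)):
        B,E=rend2(d[n],C,np.array([np.tan(np.radians(tx)),np.tan(np.radians(ty)),1]),7,28.3,W[n])
        g=d[n]["frame"][r0:r1,c0:c1,::-1].astype(float)*.5;g[...,0]+=B*127;g[...,1]+=E*127;g[...,2]+=E*127
        row.append(cv2.resize(g.clip(0,255).astype(np.uint8),(385,330),interpolation=cv2.INTER_CUBIC))
    rows.append(np.hstack(row))
im=np.vstack(rows);cv2.imwrite("pics/cmp.png",cv2.resize(im,None,fx=.51,fy=.51))
for n in W: cv2.imwrite(f"pics/raw_{n}.png",cv2.resize(d[n]["frame"][W[n][0]:W[n][1],W[n][2]:W[n][3],::-1],None,fx=12,fy=12,interpolation=cv2.INTER_CUBIC))
E
```

```text
(no output)
```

View pics/cmp.png

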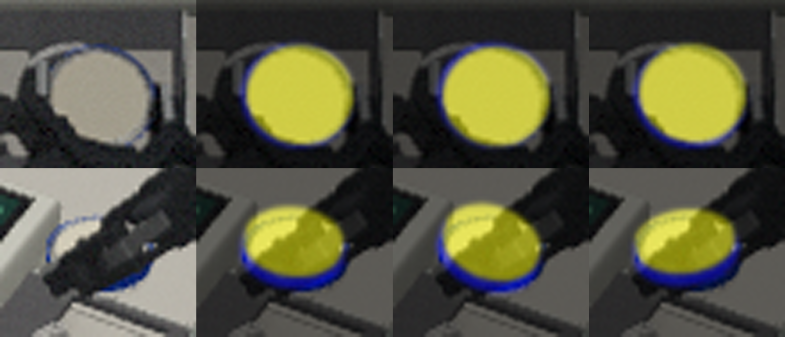

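View pics/raw_scene.png

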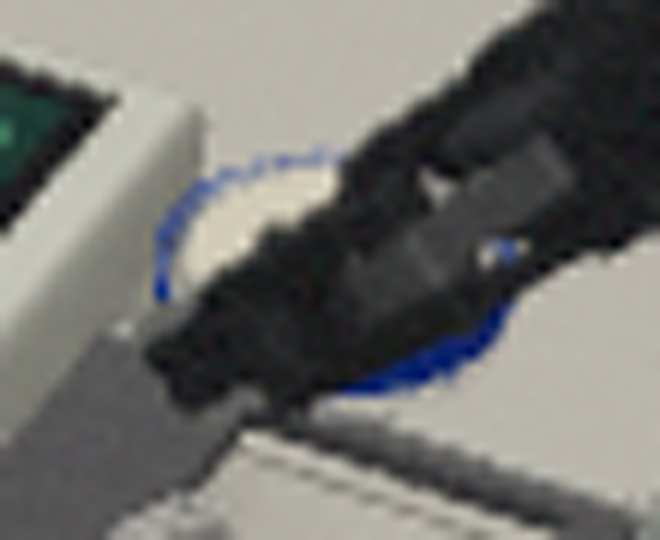

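View pics/raw_top.png

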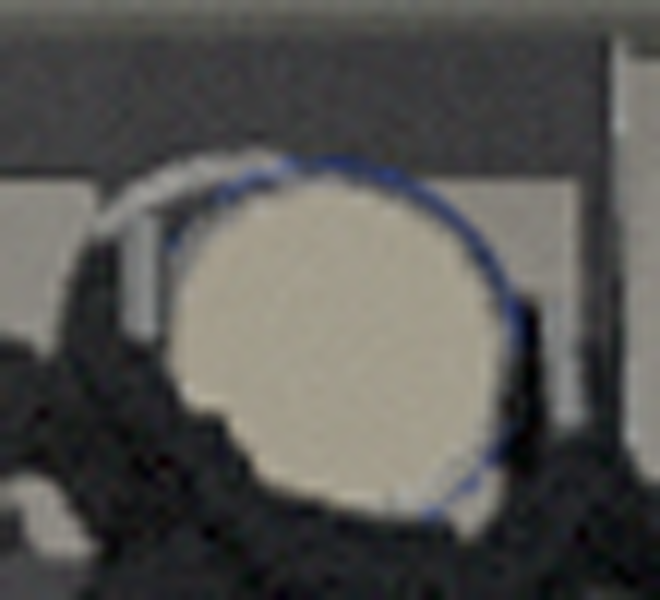

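```bash
python3 - <<'E'
from h import *;import pickle
s,d=pickle.load(open("p10.pkl","rb"))
C=s["position"]-15.5*s["eef_rot"][:,2];print(C)
print(at_z(d["top"],(362.7,233.3),128), proj(d["top"],C),proj(d["scene"],C))
# scene ellipse centre
print(at_z(d["scene"],(310+(335+.5)/12-.5,130+(272+.5)/12-.5),128))
E
```

```text
[ 556.74282841 -249.06648599  127.78939462]
[ 555.62232723 -248.70944875  128.        ] [[362.84780239 232.72764258]] [[336.3955316  151.13020356]]
[ 553.22680014 -246.60554293  128.        ]
```

```bash
python3 - <<'E'
from h import *;from bench import r
s=r.sense();R=Rtool(78,36)
C=np.array([558.2,-249.5,62]);R0=s["eef_rot"]
delta(s,C+15.5*R[:,2],R)
E
```

```text
now [ 566.5 -251.2  116. ] t 15.18 w 0.695 F [-0.  -0.1 -0. ]
rows [0.1064, 0.0004, 0.1278, -0.0004, 0.012, 0.0005] turn 4.3
```

carry_out([
  [0.01,0,0.012,0,0.001,0,0.5],
  [0.02,0,0.025,0,0.002,0,0.5],
  [0.032,0,0.038,0,0.004,0,0.5],
  [0.044,0,0.052,0,0.006,0,0.5],
  [0.056,0,0.067,0,0.008,0,0.5],
  [0.068,0,0.082,0,0.01,0,0.5],
  [0.08,0,0.097,0,0.012,0,0.5],
  [0.092,0,0.112,0,0.012,0,0.5],
  [0.1064,0,0.1278,0,0.012,0,0.5],
  [0.1064,0,0.1278,0,0.012,0,0.5],
])

```text
time: 16.02
position: [565.7, -250.2, 46.1]
eef_rot: [[-0.794, 0.206, 0.571], [0.167, 0.978, -0.122], [-0.584, -0.002, -0.812]]
ft_force: [-0.2, 0.1, -0.7]
gripper_width: 0.688
```

```bash
cat > look.py <<'E'
from h import *;from bench import r
import pickle,sys
def look(k,C=None):
    d={}
    for n in("top","scene"): d[n]=r.grab_frame(n)
    s=r.sense();pickle.dump((s,d),open(f"p{k}.pkl","wb"))
    if C is None: C=s["position"]-15.5*s["eef_rot"][:,2]
    print("C",C.round(1),"F",s["ft_force"].round(1),"q",s["joint_pos"].round(1),"w",s["gripper_width"])
    ims=[]
    for n,(r0,c0) in(("top",(205,325)),("scene",(145,295))):
        ims.append(cv2.resize(d[n]["frame"][r0:r0+65,c0:c0+65,::-1],None,fx=6,fy=9 if 0 else 6,interpolation=cv2.INTER_CUBIC))
    cv2.imwrite(f"pics/l{k}.png",np.hstack(ims))
E
python3 -c "
from look import *
look(11)"
```

```text
C [ 557.7 -249.1   60.8] F [-0.  -0.  -0.3] q [ -36.5    1.5  111.8   24.4   35.8 -130.5] w 0.6899014381979264
```

View pics/l11.png

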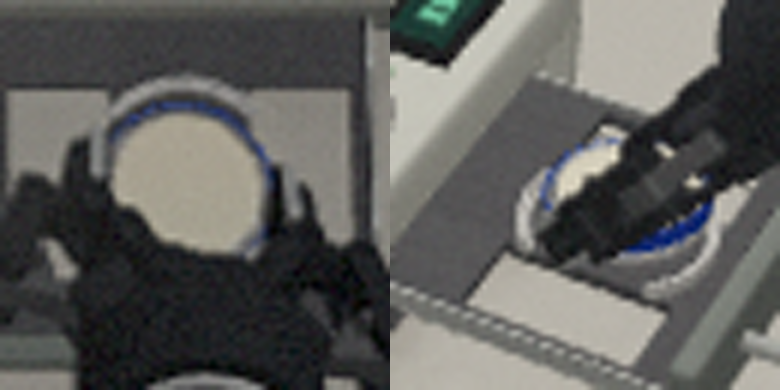

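```bash
python3 - <<'E'
from h import *;import pickle
s,d=pickle.load(open("p11.pkl","rb"));C=s["position"]-15.5*s["eef_rot"][:,2];R=s["eef_rot"]
out=[]
for n,(r0,c0) in(("top",(205,325)),("scene",(145,295))):
    p=d[n];a=cv2.resize(p["frame"][r0:r0+65,c0:c0+65,::-1],None,fx=6,fy=6,interpolation=cv2.INTER_CUBIC)
    # dish circle top edge z=+3.5, pocket floor cut rect & ring at z43 r35.5 centred at camera pocket
    t=np.linspace(0,6.28,100)
    for cc,rr,zz,col in((C,30,C[2]+2,(0,0,255)),((558.1,-249.2),35.5,43,(0,255,0)) if n=="top" else ((556.1,-247.2),35.5,43,(0,255,0))):
        U=(proj(p,np.c_[cc[0]+rr*np.cos(t),cc[1]+rr*np.sin(t),0*t+zz])-[c0,r0]+.5)*6-.5
        cv2.polylines(a,[U.round().astype(np.int32)],True,col,1)
    out.append(a)
cv2.imwrite("pics/l11o.png",cv2.resize(np.hstack(out),None,fx=1.02,fy=1.02))
E
```

```text
(no output)
```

View pics/l11o.png

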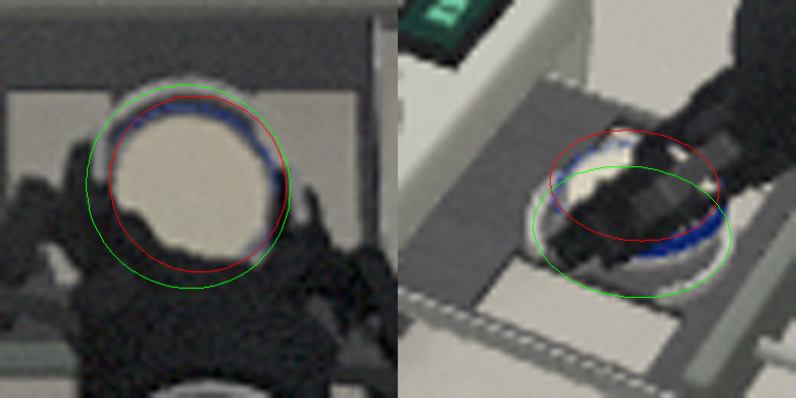

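```bash
python3 - <<'E'
from h import *;import pickle
s,d=pickle.load(open("p11.pkl","rb"))
for z in(58,61): print(at_z(d["top"],(356.04,234.73),z))
h=cv2.cvtColor(d["top"]["frame"],cv2.COLOR_RGB2HSV);b=np.zeros(h.shape[:2],bool);b[215:252,335:375]=1
b&=(h[...,0]>105)&(h[...,0]<128)&(h[...,1]>80);print(np.argwhere(b)[:,::-1].tolist())
from scipy.optimize import least_squares
c=np.argwhere(b)[:,::-1].astype(float)
k=(c[:,1]<240);c=c[k]
q=least_squares(lambda v:np.hypot(c[:,0]-v[0],c[:,1]-v[1])-v[2],[356,235,14],loss="soft_l1");print(q.x,q.fun.round(1));print(at_z(d["top"],q.x[:2],60))
E
```

```text
[ 557.54984625 -248.19673491   58.        ]
[ 557.34979286 -247.66547475   61.        ]
[[350, 222], [351, 222], [352, 222], [353, 222], [354, 222], [355, 222], [356, 222], [357, 222], [358, 222], [359, 222], [349, 223], [350, 223], [359, 223], [360, 223], [361, 223], [362, 223], [346, 224], [347, 224], [348, 224], [361, 224], [362, 224], [363, 224], [345, 225], [346, 225], [347, 225], [363, 225], [364, 225], [344, 226], [365, 226], [344, 227], [366, 227], [367, 229], [368, 229], [368, 230], [369, 231], [369, 233], [370, 233], [370, 234], [370, 235], [370, 236], [371, 236], [344, 242], [371, 242], [369, 243], [372, 243], [347, 247]]
[354.74467167 237.45759711  15.50337791] [ 0.7  0.4  0.2  0.1 -0.  -0.   0.   0.1  0.3  0.5  0.1 -0.3 -0.4 -0.1
  0.2  0.7  0.5  0.  -0.5 -0.7 -0.2  0.3  0.3 -0.3 -0.8 -0.6  0.   0.2
 -0.1 -0.5 -0.1 -0.6  0.2 -0.3  0.1 -0.6  0.4  0.1 -0.1 -0.2  0.8]
[ 551.70972391 -244.98581331   60.        ]
```

```bash
python3 - <<'E'
from h import *;from bench import r
s=r.sense();R=Rtool(78,36);delta(s,s["position"]+[1,-1,-11],R)
E
```

```text
now [ 566.6 -251.    48.3] t 16.12 w 0.69 F [-0.  -0.  -0.3]
rows [0.0137, -0.0018, 0.024, -0.0003, -0.0002, 0.0004] turn 0.2
```

carry_out([
  [0.002,0,0.004,0,0,0,0.5],
  [0.004,-0.001,0.008,0,0,0,0.5],
  [0.006,-0.001,0.011,0,0,0,0.5],
  [0.008,-0.0018,0.014,0,0,0,0.5],
  [0.01,-0.0018,0.018,0,0,0,0.5],
  [0.012,-0.0018,0.021,0,0,0,0.5],
  [0.0137,-0.0018,0.024,0,0,0,0.5],
  [0.0137,-0.0018,0.024,0,0,0,0.5],
  [0.0137,-0.0018,0.024,0,0,0,0.5],
  [0.0137,-0.0018,0.024,0,0,0,0.5],
])

```text
time: 16.95
position: [568.1, -252.4, 38.4]
eef_rot: [[-0.792, 0.207, 0.574], [0.165, 0.978, -0.125], [-0.588, -0.004, -0.809]]
ft_force: [0.4, -0.3, -0.8]
gripper_width: 0.689
```

```bash
python3 -c "
from look import *
look(12)"
```

```text
C [ 559.3 -250.5   51. ] F [ 0.2 -0.  -0.1] q [ -36.5    2.6  112.    25.3   34.5 -131.7] w 0.6884466329644471
```

View pics/l12.png

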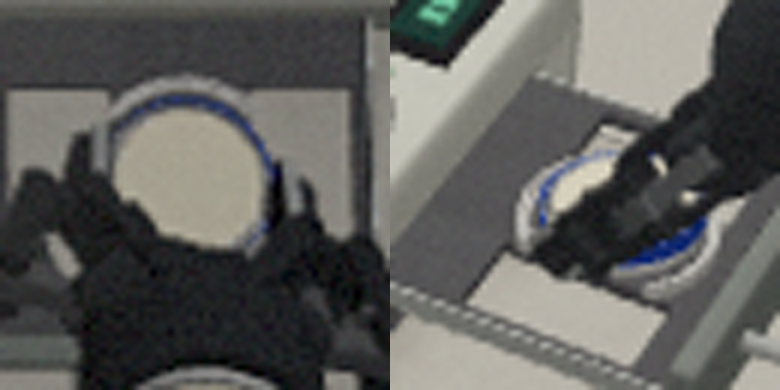

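```bash
python3 - <<'E'
from h import *;from bench import r
s=r.sense();R=Rtool(78,36);delta(s,s["position"]+[-1.5,1.5,-3.5],R)
E
```

```text
now [ 568.2 -252.4   38.5] t 17.05 w 0.688 F [ 0.2 -0.  -0.1]
rows [0.0087, 0.0029, 0.0045, -0.0004, 0.0, 0.0005] turn 0.2
```

carry_out([
  [0.003,0.001,0.001,0,0,0,0.5],
  [0.006,0.002,0.003,0,0,0,0.5],
  [0.0087,0.003,0.0045,0,0,0,0.5],
  [0.0087,0.003,0.0045,0,0,0,0.5],
  [0.0087,0.003,0.0045,0,0,0,0.5],
  [0.0087,0.003,0.0045,0,0,0,0.5],
  [0.0087,0.003,0.0045,0,0,0,0.5],
  [0.0087,0.003,0.0045,0,0,0,0.5],
  [0.0087,0.003,0.0045,0,0,0,0.5],
  [0.0087,0.003,0.0045,0,0,0,0.5],
])

```text
time: 17.88
position: [567.6, -251.8, 36.4]
eef_rot: [[-0.79, 0.208, 0.577], [0.165, 0.978, -0.127], [-0.59, -0.005, -0.807]]
ft_force: [-1.6, -0.9, 5.5]
gripper_width: 0.691
```

```bash
python3 -c "
from look import *
look(13)"
```

```text
C [ 558.6 -249.8   48.9] F [-0.5 -0.8  5.9] q [ -36.5    2.6  112.4   25.5   33.9 -132. ] w 0.6934220618011688
```

View pics/l13.png

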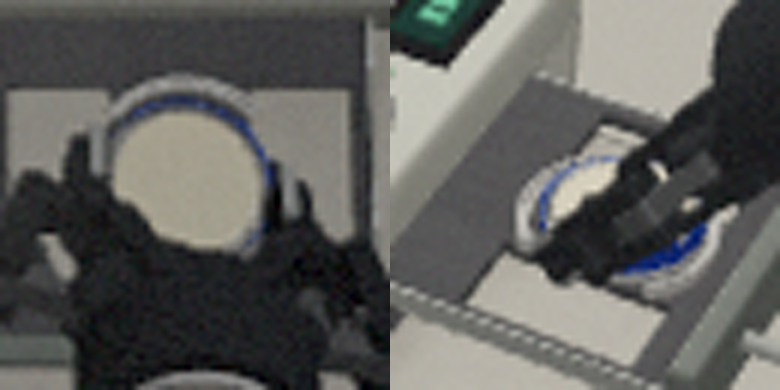

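carry_out([
  [0,0,-0.001,0,0,0,0.32],
  [0,0,-0.001,0,0,0,0.3],
  [0,0,-0.001,0,0,0,0.28],
  [0,0,-0.001,0,0,0,0.26],
  [0,0,-0.001,0,0,0,0.24],
  [0,0,-0.001,0,0,0,0.22],
  [0,0,-0.001,0,0,0,0.2],
  [0,0,-0.001,0,0,0,0.18],
  [0,0,-0.001,0,0,0,0.16],
  [0,0,-0.001,0,0,0,0.15],
])

```text
time: 18.82
position: [566.4, -250.7, 35.1]
eef_rot: [[-0.792, 0.207, 0.574], [0.165, 0.978, -0.125], [-0.588, -0.004, -0.809]]
ft_force: [-0.6, 0.2, 0.7]
gripper_width: 0.849
```

```bash
python3 -c "
from look import *
look(14)"
```

```text
C [ 557.5 -248.8   47.7] F [ 0.3 -0.4 -0.5] q [ -36.5    2.6  112.5   25.5   34.1 -131.9] w 0.8489330594863467
```

View pics/l14.png

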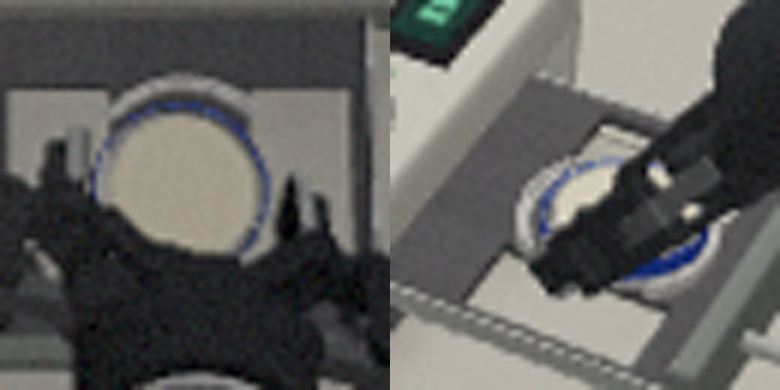

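The dish dropped and centred itself: it spans columns 93–269 in the crop, and the pocket centre is at 182. I'll back out along the tool axis.

carry_out([
  [0,0,0,0,0,0,0.1],
  [0,0,0,0,0,0,0.08],
  [0,0,-0.01,0,0,0,0.08],
  [0,0,-0.03,0,0,0,0.08],
  [0,0,-0.06,0,0,0,0.08],
  [0,0,-0.1,0,0,0,0.08],
  [0,0,-0.15,0,0,0,0.08],
  [0,0,-0.2,0,0,0,0.08],
  [0,0,-0.25,0,0,0,0.08],
  [0,0,-0.3,0,0,0,0.08],
])

```text
time: 19.75
position: [496.6, -235.5, 133.6]
eef_rot: [[-0.792, 0.207, 0.575], [0.165, 0.978, -0.125], [-0.588, -0.004, -0.809]]
ft_force: [0.2, -0.2, -0.1]
gripper_width: 0.916
```

```bash
python3 -c "
from look import *
look(15)
s=r.sense()
delta(s,[400,-240,160],Rtool(78,0))"
```

```text
C [ 488.9 -235.   149.4] F [ 0.1 -1.2 -0.3] q [ -41.1  -14.4  114.8   22.1   48.8 -129.3] w 0.9227636807465672
now [ 497.9 -237.   136.9] t 19.85 w 0.923 F [ 0.1 -1.2 -0.3]
rows [0.1575, -0.0588, -0.1872, -0.0012, 0.1011, 0.0004] turn 36.4
```

View pics/l15.png

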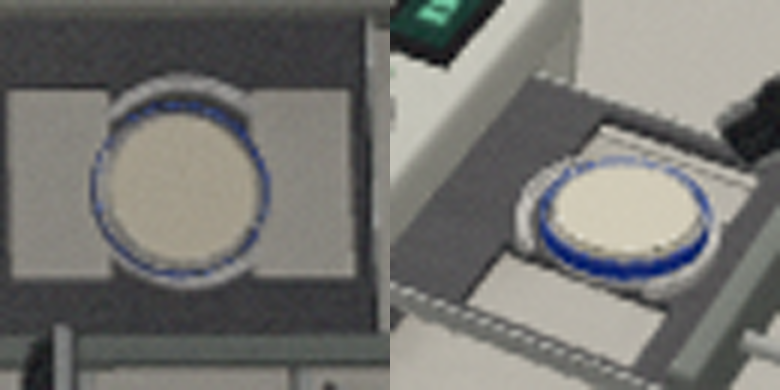

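```bash
python3 - <<'E'
from h import *;import pickle
s,d=pickle.load(open("p15.pkl","rb"))
out=[]
for n,(r0,c0),cen in(("top",(205,325),(556.8,-249)),("scene",(145,295),(556.1,-247.2))):
    p=d[n];a=cv2.resize(p["frame"][r0:r0+65,c0:c0+65,::-1],None,fx=12,fy=12,interpolation=cv2.INTER_CUBIC)
    t=np.linspace(0,6.28,100)
    for zz,rr,col in((47,30,(0,0,255)),(41,30,(0,255,255)),(43,35.5,(0,255,0))):
        U=(proj(p,np.c_[cen[0]+rr*np.cos(t),cen[1]+rr*np.sin(t),0*t+zz])-[c0,r0]+.5)*12-.5
        cv2.polylines(a,[U.round().astype(np.int32)],True,col,1)
    cv2.imwrite(f"pics/l15o_{n}.png",a[100:700])
E
```

```text
(no output)
```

View pics/l15o_top.png

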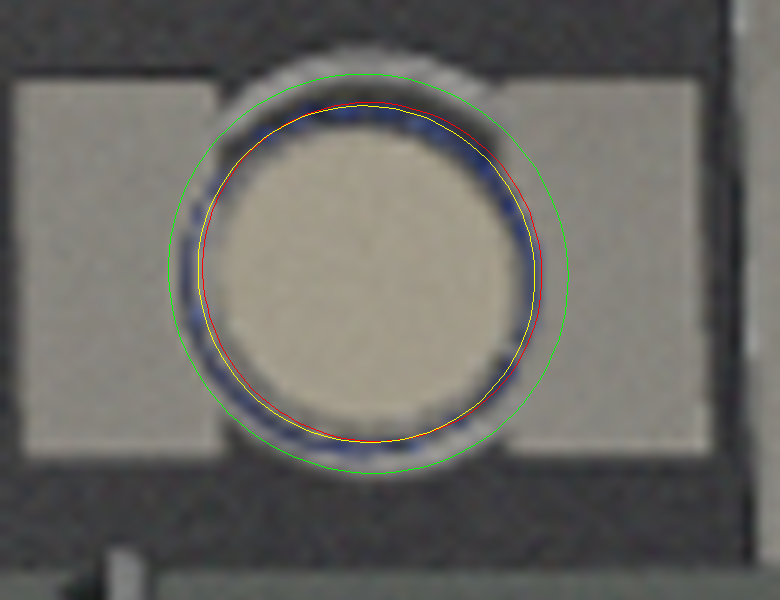

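View pics/l15o_scene.png

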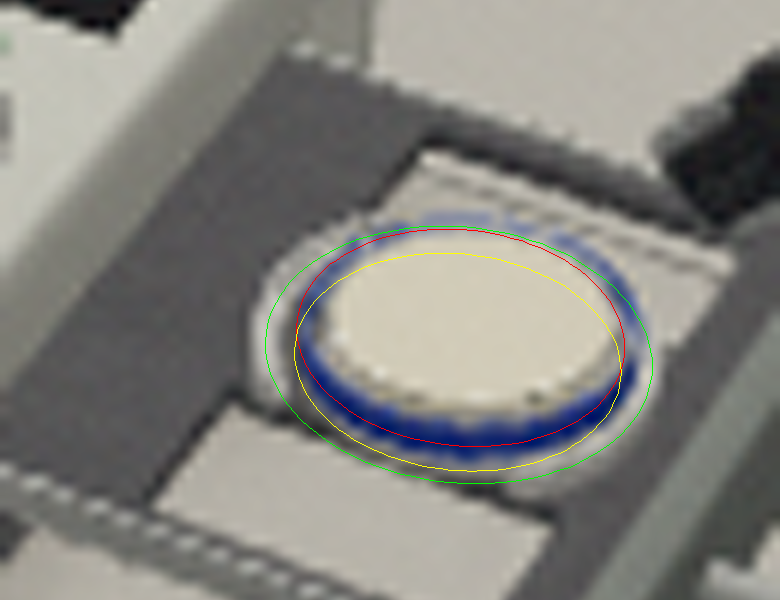

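The dish lies flat in the ring, culture side up, about 2.5 mm towards the robot from centre and resting on the front arc. Next I'll shut the fingers, drop in front of the handle and push the drawer home.

```bash
python3 - <<'E'
from h import *;from bench import r
s=r.sense();delta(s,[400,-248,150],Rtool(90,0));print(s["joint_pos"].round(1))
E
```

```text
now [ 497.9 -237.   136.9] t 19.85 w 0.923 F [ 0.1 -1.2 -0.3]
rows [0.1691, -0.0781, -0.1645, -0.0118, 0.1006, -0.0318] turn 38.2
[ -41.1  -14.4  114.8   22.1   48.8 -129.3]
```

```bash
python3 - <<'E'
from h import *;from bench import r
s=r.sense();delta(s,[400,-248,150],Rtool(78,0))
E
```

```text
now [ 497.9 -237.   136.9] t 19.85 w 0.923 F [ 0.1 -1.2 -0.3]
rows [0.1691, -0.0781, -0.1645, -0.0012, 0.1011, 0.0004] turn 36.4
```

carry_out([
  [0.01,0,-0.05,0,0,0,0.3],
  [0.03,-0.01,-0.1,0,0.01,0,0.6],
  [0.05,-0.02,-0.14,0,0.022,0,1],
  [0.07,-0.03,-0.1645,0,0.034,0,1],
  [0.09,-0.04,-0.1645,0,0.046,0,1],
  [0.11,-0.05,-0.1645,0,0.058,0,1],
  [0.13,-0.06,-0.1645,0,0.07,0,1],
  [0.15,-0.07,-0.1645,-0.001,0.082,0,1],
  [0.169,-0.078,-0.1645,-0.001,0.094,0,1],
  [0.169,-0.078,-0.1645,-0.001,0.101,0,1],
], force=30)

```text
time: 20.68
position: [399.2, -247.1, 144.2]
eef_rot: [[-0.979, 0.205, -0.011], [0.205, 0.979, 0.005], [0.012, 0.003, -1.0]]
ft_force: [1.0, -0.1, -0.1]
gripper_width: 0.001
```

```bash
python3 - <<'E'
from h import *;from bench import r
s=r.sense();delta(s,[405,-249,30],Rtool(78,0));print(s["joint_pos"].round(1))
E
```

```text
now [ 399.2 -247.1  144.2] t 20.68 w 0.001 F [ 1.  -0.1 -0.1]
rows [-0.0186, -0.0024, 0.2852, 0.0004, -0.0019, 0.0004] turn 0.7
[ -38.6   -2.9   96.5   -0.2   87.1 -116.7]
```

carry_out([
  [0,0,0.03,0,0,0,1],
  [0,0,0.07,0,-0.001,0,1],
  [-0.01,-0.002,0.11,0,-0.002,0,1],
  [-0.018,-0.002,0.15,0,-0.002,0,1],
  [-0.018,-0.002,0.19,0,-0.002,0,1],
  [-0.018,-0.002,0.22,0,-0.002,0,1],
  [-0.018,-0.002,0.25,0,-0.002,0,1],
  [-0.018,-0.002,0.27,0,-0.002,0,1],
  [-0.018,-0.002,0.285,0,-0.002,0,1],
  [-0.018,-0.002,0.285,0,-0.002,0,1],
])

```text
time: 21.52
position: [404.8, -247.9, 29.9]
eef_rot: [[-0.979, 0.205, 0.004], [0.205, 0.979, 0.003], [-0.004, 0.004, -1.0]]
ft_force: [-0.3, -0.1, -0.7]
gripper_width: -0.001
```

```bash
python3 - <<'E'
from h import *;from bench import r
s=r.sense();delta(s,[435,-249,30],Rtool(78,0));delta(s,[535,-249,30],Rtool(78,0))
p=r.grab_frame("scene");cv2.imwrite("pics/s16.png",cv2.resize(p["frame"][130:250,280:420,::-1],None,fx=4,fy=4))
E
```

```text
now [ 404.8 -247.9   29.9] t 21.52 w -0.001 F [-0.3 -0.1 -0.7]
rows [-0.0745, 0.0129, 0.0002, 0.0006, 0.0006, 0.0005] turn 0.3
now [ 404.8 -247.9   29.9] t 21.52 w -0.001 F [-0.3 -0.1 -0.7]
rows [-0.3192, 0.0641, 0.0012, 0.0006, 0.0006, 0.0005] turn 0.3
```

View pics/s16.png

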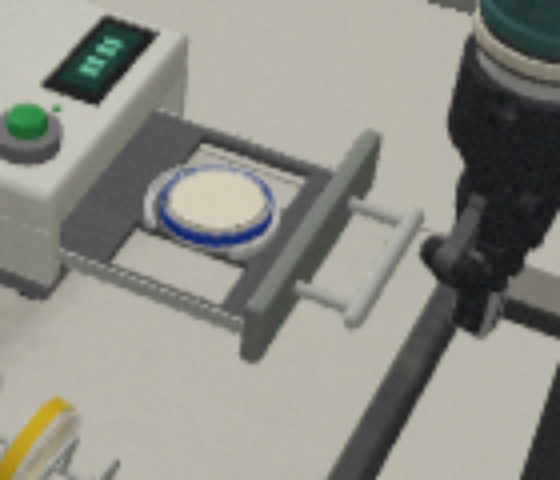

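carry_out([
  [-0.03,0.006,0,0,0,0,1],
  [-0.06,0.011,0,0,0,0,1],
  [-0.074,0.013,0,0,0,0,1],
  [-0.08,0.014,0,0,0,0,1],
  [-0.088,0.016,0,0,0,0,1],
  [-0.098,0.018,0,0,0,0,1],
  [-0.11,0.02,0,0,0,0,1],
  [-0.124,0.023,0,0,0,0,1],
  [-0.14,0.026,0,0,0,0,1],
  [-0.156,0.03,0,0,0,0,1],
])

```text
time: 22.4
position: [469.9, -249.9, 32.2]
eef_rot: [[-0.979, 0.205, 0.006], [0.205, 0.979, 0.001], [-0.006, 0.002, -1.0]]
ft_force: [-2.1, -0.0, 1.7]
gripper_width: -0.0
```

carry_out([
  [-0.016,0.003,0,0,0,0,1],
  [-0.032,0.007,0,0,0,0,1],
  [-0.048,0.01,0,0,0,0,1],
  [-0.064,0.013,0,0,0,0,1],
  [-0.08,0.017,0,0,0,0,1],
  [-0.096,0.02,0,0,0,0,1],
  [-0.11,0.023,0,0,0,0,1],
  [-0.122,0.0255,0,0,0,0,1],
  [-0.132,0.0275,0,0,0,0,1],
  [-0.14,0.029,0,0,0,0,1],
])

```text
time: 23.23
position: [527.0, -249.9, 32.4]
eef_rot: [[-0.979, 0.205, 0.006], [0.205, 0.979, 0.001], [-0.006, 0.002, -1.0]]
ft_force: [-2.1, -0.2, -0.2]
gripper_width: -0.003
```

```bash
python3 - <<'E'
from h import *;from bench import r
s=r.sense();delta(s,[550,-249,30],Rtool(78,0))
for n in("scene","top"):
    p=r.grab_frame(n);cv2.imwrite(f"pics/{n}17.png",p["frame"][:,:,::-1])
    if n=="scene":cv2.imwrite("pics/s17.png",cv2.resize(p["frame"][110:230,270:410,::-1],None,fx=5,fy=5))
E
```

```text
now [ 527.  -249.9   32.4] t 23.23 w -0.003 F [-2.1 -0.2 -0.2]
rows [-0.0558, 0.014, 0.0064, 0.0004, 0.0009, 0.0005] turn 0.4
```

View pics/s17.png

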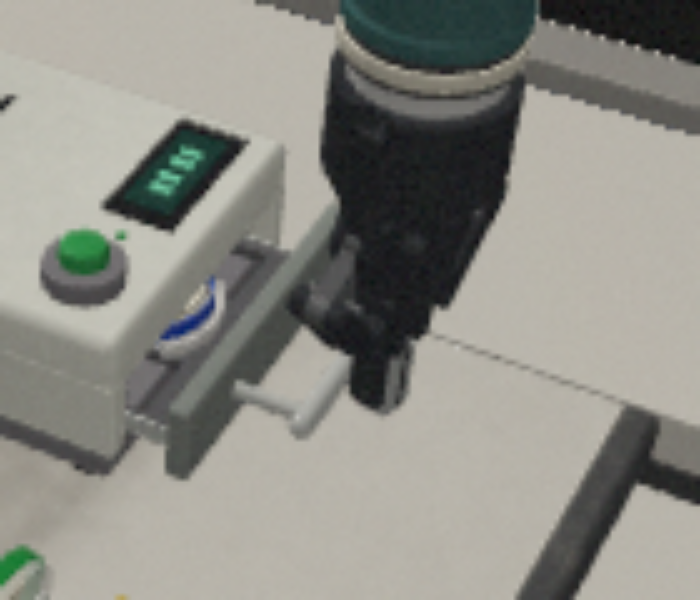

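carry_out([
  [-0.008,0.002,0.001,0,0,0,1],
  [-0.018,0.004,0.002,0,0,0,1],
  [-0.028,0.006,0.003,0,0,0,1],
  [-0.036,0.008,0.004,0,0,0,1],
  [-0.044,0.009,0.005,0,0,0,1],
  [-0.05,0.011,0.006,0,0,0,1],
  [-0.056,0.012,0.006,0,0,0,1],
  [-0.061,0.013,0.006,0,0,0,1],
  [-0.066,0.014,0.006,0,0,0,1],
  [-0.07,0.015,0.006,0,0,0,1],
])

```text
time: 24.17
position: [550.8, -249.9, 30.1]
eef_rot: [[-0.979, 0.205, -0.005], [0.205, 0.979, 0.002], [0.005, 0.001, -1.0]]
ft_force: [-17.6, 1.6, 9.6]
gripper_width: 0.003
```

```bash
python3 - <<'E'
from h import *;from bench import r
s=r.sense();delta(s,[560,-249,32],Rtool(78,0))
E
```

```text
now [ 550.8 -249.9   30.1] t 24.17 w 0.003 F [-17.6   1.6   9.6]
rows [-0.0221, 0.0068, -0.0048, 0.0001, -0.0008, 0.0005] turn 0.4
```

carry_out([
  [-0.002,0,0,0,0,0,1],
  [-0.004,0.001,0,0,0,0,1],
  [-0.006,0.001,0,0,0,0,1],
  [-0.006,0.001,0,0,0,0,1],
  [-0.006,0.001,0,0,0,0,1],
  [-0.006,0.001,0,0,0,0,1],
  [-0.006,0.001,0,0,0,0,1],
  [-0.006,0.001,0,0,0,0,1],
  [-0.006,0.001,0,0,0,0,1],
  [-0.006,0.001,0,0,0,0,1],
])

```text
time: 25.0
position: [550.8, -249.8, 30.2]
eef_rot: [[-0.979, 0.205, -0.01], [0.205, 0.979, 0.003], [0.01, 0.001, -1.0]]
ft_force: [-19.8, 1.1, 12.3]
gripper_width: 0.001
```

Hard stop: about 20 N with no further travel. I'll back off, rise and check.

carry_out([
  [0.01,-0.002,0,0,0,0,1],
  [0.03,-0.006,0,0,0,0,1],
  [0.06,-0.012,0,0,0,0,1],
  [0.1,-0.02,0,0,0,0,1],
  [0.13,-0.026,0,0,0,0,1],
  [0.13,-0.026,-0.06,0,0,0,1],
  [0.13,-0.026,-0.15,0,0,0,1],
  [0.13,-0.026,-0.24,0,0,0,1],
  [0.13,-0.026,-0.33,0,0,0,1],
  [0.13,-0.026,-0.4,0,0,0,1],
])

```text
time: 25.83
position: [504.8, -250.0, 193.6]
eef_rot: [[-0.979, 0.205, 0.012], [0.205, 0.979, -0.002], [-0.012, 0.001, -1.0]]
ft_force: [1.3, 0.5, 0.0]
gripper_width: -0.003
```

```bash
python3 - <<'E'
from h import *;from bench import r
s=r.sense();delta(s,[646,-198,170],Rtool(78,0));print(s["joint_pos"].round(1))
for n in("scene","top"):
    p=r.grab_frame(n)
    w={"scene":(120,235,250,400),"top":(170,260,300,420)}[n]
    cv2.imwrite(f"pics/{n}18.png",cv2.resize(p["frame"][w[0]:w[1],w[2]:w[3],::-1],None,fx=5,fy=5,interpolation=cv2.INTER_CUBIC))
E
```

```text
now [ 504.8 -250.   193.6] t 25.83 w -0.003 F [1.3 0.5 0. ]
rows [-0.3182, 0.1994, 0.0628, 0.0001, 0.0018, 0.0005] turn 0.7
[ -32.3    6.8   80.8    0.3   91.8 -110.4]
```

View pics/scene18.png

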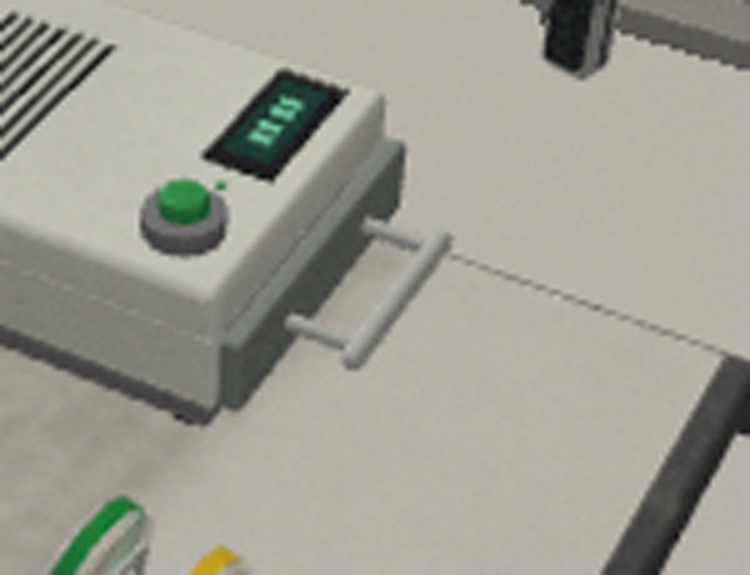

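View pics/top18.png

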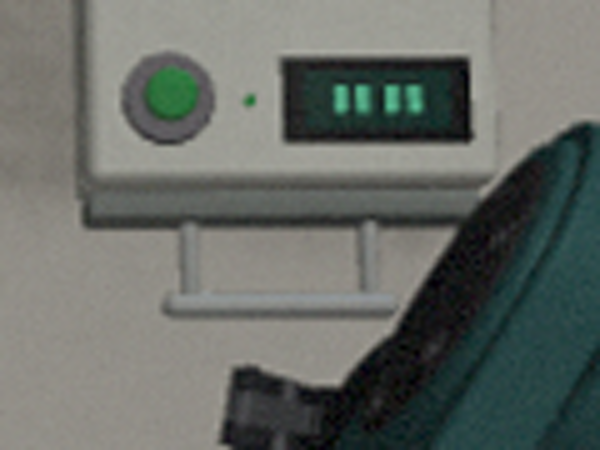

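Drawer is home: the panel sits flush against the incubator. The button is at about (334,188) in the top view, so I'll move above it.

```bash
python3 - <<'E'
from h import *;from bench import r
p=r.grab_frame("top");print(at_z(p,(334,188.2),108))
s=r.sense();delta(s,[647,-197.5,150],Rtool(78,0))
E
```

```text
[ 647.84786244 -197.55645947  108.        ]
now [ 505.8 -250.6  194.1] t 25.98 w 0.001 F [ 0.   1.  -0.8]
rows [-0.3167, 0.2024, 0.115, -0.0001, 0.0024, 0.0005] turn 0.9
```

carry_out([
  [-0.04,0.025,0,0,0,0,1],
  [-0.08,0.05,0,0,0,0,1],
  [-0.12,0.076,0,0,0.001,0,1],
  [-0.16,0.102,0,0,0.001,0,1],
  [-0.2,0.128,0.02,0,0.002,0,1],
  [-0.24,0.153,0.05,0,0.002,0,1],
  [-0.28,0.179,0.08,0,0.002,0,1],
  [-0.3167,0.2024,0.105,0,0.002,0,1],
  [-0.3167,0.2024,0.115,0,0.002,0,1],
  [-0.3167,0.2024,0.115,0,0.002,0,1],
])

```text
time: 26.82
position: [643.4, -195.3, 140.5]
eef_rot: [[-0.979, 0.204, -0.012], [0.204, 0.979, 0.006], [0.013, 0.003, -1.0]]
ft_force: [-0.2, -1.1, 0.8]
gripper_width: 0.003
```

```bash
python3 - <<'E'
from h import *;from bench import r
s=r.sense();delta(s,[647,-197.5,112],Rtool(78,0));delta(s,[647,-197.5,102],Rtool(78,0))
p=r.grab_frame("scene");cv2.imwrite("pics/s19.png",cv2.resize(p["frame"][100:220,230:370,::-1],None,fx=5,fy=5,interpolation=cv2.INTER_CUBIC))
E
```

```text
now [ 643.4 -195.3  140.5] t 26.82 w 0.003 F [-0.2 -1.1  0.8]
rows [-0.011, -0.0038, 0.0712, 0.0005, -0.0021, 0.0007] turn 0.8
now [ 643.4 -195.3  140.5] t 26.82 w 0.003 F [-0.2 -1.1  0.8]
rows [-0.0113, -0.0039, 0.0962, 0.0005, -0.0021, 0.0007] turn 0.8
```

View pics/s19.png

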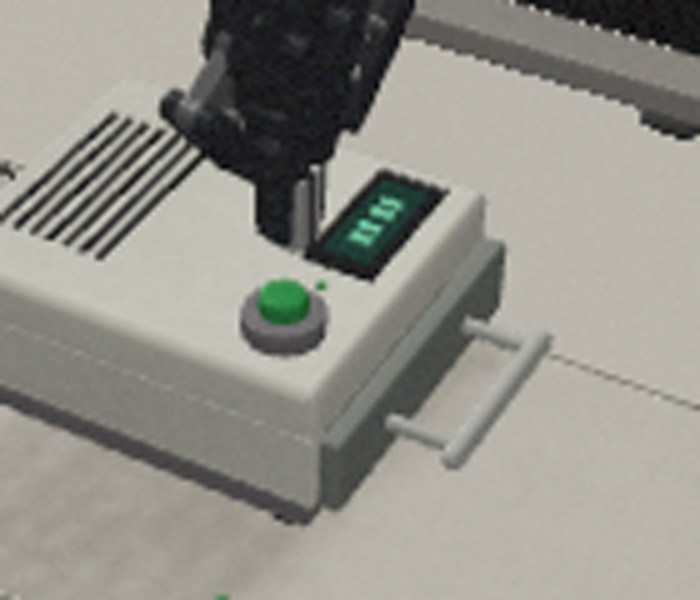

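Tip is directly above the button, with its line straight down at about (285,300) in the crop. I'll press.

carry_out([
  [-0.006,-0.002,0.02,0,-0.001,0,1],
  [-0.011,-0.003,0.04,0,-0.002,0,1],
  [-0.011,-0.004,0.055,0,-0.002,0,1],
  [-0.011,-0.004,0.065,0,-0.002,0,1],
  [-0.011,-0.004,0.072,0,-0.002,0,1],
  [-0.011,-0.004,0.079,0,-0.002,0,1],
  [-0.011,-0.004,0.086,0,-0.002,0,1],
  [-0.011,-0.004,0.092,0,-0.002,0,1],
  [-0.011,-0.004,0.097,0,-0.002,0,1],
  [-0.011,-0.004,0.097,0,-0.002,0,1],
])

```text
time: 27.7
position: [648.4, -198.7, 106.4]
eef_rot: [[-0.979, 0.205, 0.007], [0.205, 0.979, 0.0], [-0.007, 0.002, -1.0]]
ft_force: [-1.0, -0.5, 1.7]
gripper_width: 0.002
```

```bash
python3 - <<'E'
from h import *;from bench import r
s=r.sense();delta(s,[647,-197.5,102],Rtool(78,0))
p=r.grab_frame("scene");cv2.imwrite("pics/s20.png",cv2.resize(p["frame"][100:220,230:370,::-1],None,fx=5,fy=5,interpolation=cv2.INTER_CUBIC))
E
```

```text
now [ 648.4 -198.7  106.4] t 27.7 w 0.002 F [-1.  -0.5  1.7]
rows [0.0041, 0.0023, 0.011, 0.0003, 0.0011, 0.0005] turn 0.4
```

View pics/s20.png

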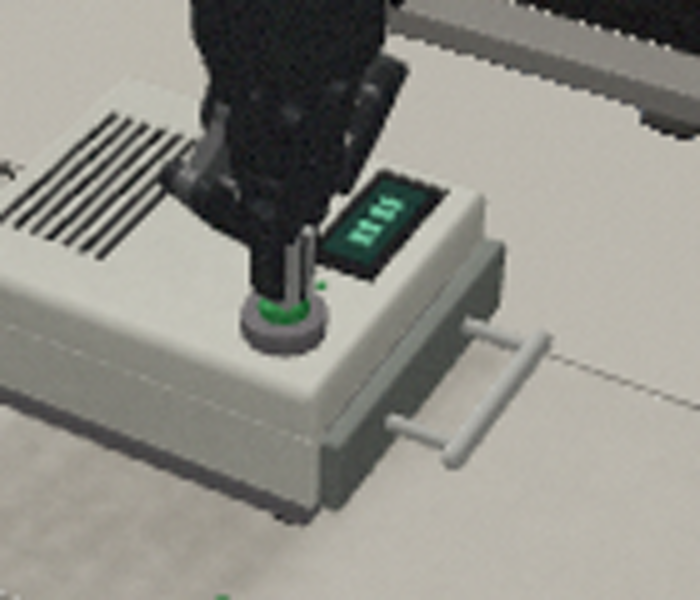

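carry_out([
  [0.001,0,0.002,0,0,0,1],
  [0.002,0.001,0.004,0,0,0,1],
  [0.002,0.001,0.006,0,0,0,1],
  [0.002,0.001,0.008,0,0,0,1],
  [0.002,0.001,0.01,0,0,0,1],
  [0.002,0.001,0.012,0,0,0,1],
  [0.002,0.001,0.014,0,0,0,1],
  [0.002,0.001,0.016,0,0,0,1],
  [0.002,0.001,0.016,0,0,0,1],
  [0.002,0.001,0.016,0,0,0,1],
])

```text
time: 28.58
position: [648.4, -198.8, 103.5]
eef_rot: [[-0.979, 0.205, 0.01], [0.205, 0.979, -0.001], [-0.01, 0.001, -1.0]]
ft_force: [-1.9, -0.1, 12.0]
gripper_width: -0.001
```

carry_out([
  [0,0,0.003,0,0,0,1],
  [0,0,0.006,0,0,0,1],
  [0,0,0.008,0,0,0,1],
  [0,0,0.008,0,0,0,1],
  [0,0,0.008,0,0,0,1],
  [0,0,-0.01,0,0,0,1],
  [0,0,-0.04,0,0,0,1],
  [0,0,-0.1,0,0,0,1],
  [0,0,-0.18,0,0,0,1],
  [0,0,-0.25,0,0,0,1],
])

```text
time: 29.42
position: [646.0, -197.4, 199.3]
eef_rot: [[-0.979, 0.205, 0.003], [0.205, 0.979, 0.003], [-0.002, 0.003, -1.0]]
ft_force: [0.4, 0.3, 1.1]
gripper_width: -0.001
```

carry_out([
  [0.05,-0.02,-0.03,0,0,0,1],
  [0.1,-0.04,-0.06,0,0,0,1],
  [0.15,-0.06,-0.08,0,0,0,1],
  [0.2,-0.08,-0.1,0,0,0,1],
  [0.25,-0.1,-0.1,0,0,0,1],
  [0.3,-0.12,-0.1,0,0,0,1],
  [0.36,-0.14,-0.1,0,0,0,1],
  [0.42,-0.16,-0.1,0,0,0,1],
  [0.45,-0.17,-0.1,0,0,0,1],
  [0.45,-0.17,-0.1,0,0,0,1],
])

```text
time: 30.25
position: [454.6, -227.7, 238.4]
eef_rot: [[-0.978, 0.207, 0.005], [0.207, 0.978, 0.002], [-0.005, 0.003, -1.0]]
ft_force: [0.9, 0.6, 0.2]
gripper_width: -0.001
```

```bash
python3 - <<'E'
from h import *;from bench import r
s=r.sense();print(s["position"],s["ft_force"].round(1),s["time"])
out=[]
for n in("scene","top"):
    p=r.grab_frame(n)
    w={"scene":(130,290,240,400),"top":(160,290,200,400)}[n]
    cv2.imwrite(f"pics/{n}21.png",cv2.resize(p["frame"][w[0]:w[1],w[2]:w[3],::-1],None,fx=3.7,fy=3.7,interpolation=cv2.INTER_CUBIC))
E
```

```text
[ 454.57950818 -227.70483603  238.36620804] [0.9 0.6 0.2] 30.25
```

View pics/scene21.png

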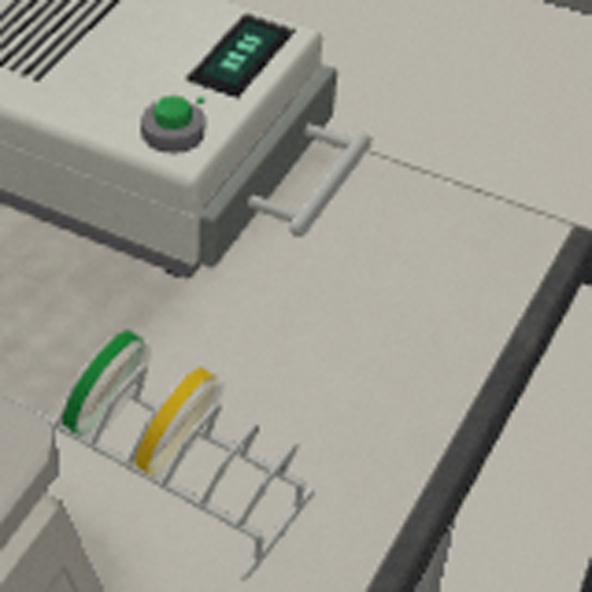

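View pics/top21.png

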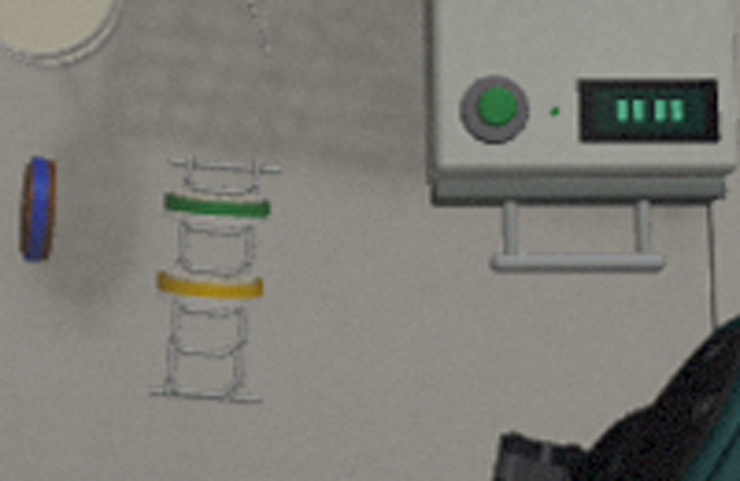

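```bash
python3 -c "
from bench import r
print(r.finish_job())"
```

```text
the job is handed in; nothing more can be done
None
```

I did the whole job and handed it in at about 30 s; no verdict came back. As far as I could check, every step worked, though some of those checks were indirect.

**What I did**
- **Drawer out:** I gripped the handle and pulled to the stop, where the force rose to about 65 N.
- **Dish:** I took the blue-taped dish from the rack, not the brown look-alike standing on the bench. I turned it over and released it in the ring.
- **Drawer home:** I pushed with shut fingers until it stopped moving, at about 20 N.
- **Button:** I pressed with at least 12 N (it needs 4 N) and let go.

**Last checks**
- **Dish in the ring:** before closing, both cameras showed it flat in the ring with the culture on top. It lay about 2.5 mm towards the robot from the centre. I estimated its tilt from the pictures at 2° or less, with about 2° of uncertainty. After closing it could no longer be seen.
- **Final pictures:** the drawer front is flush, the button is back up, the yellow and green dishes look unmoved in the rack, and the arm is clear of everything.

**What disagreed or went wrong**
- **Camera and arm positions:** they differed by 1 to 4 mm, so I set the final placement by comparing dish and ring in the pictures.
- **Joint 6:** it reached its limit (-147.1° shown, limit -147.06°) on the first approach to the drawer. I turned the tool 12° to bring it back.
- **Button travel:** I judged it from force and from the tip stopping at 103.5 mm (103 mm would be fully down), since the joint itself can't be read.

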